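# Unload the battery charging dock into the carrier tray

### The arm

A 6-joint arm with a two-finger parallel gripper is mounted at the origin on the work surface. World frame = base frame: x ahead of the robot, y to its left, z up, the work surface at z = 0. Lengths are in m, angles in rad, forces in N, time in s.
With the tool pointing down it reaches from about 0.375 to 0.925 m from the base axis. Payload 5.7 kg.
Tool frame: the origin (TCP) lies between the finger pads; the fingertips stand 25 mm ahead of it and the grasp point (between the pads) lies 6 mm ahead of it; x points along the fingers, y is the direction in which the jaws open and shut, and the axes are right-handed (so a half turn about x gives the same grasp; the last joint's range is limited). The gripper opens to 88 mm and grips with 3 to 60 N. Pads are 20 mm wide; open, the fingers measure 115 mm over their backs; the gripper's body (75 mm by 178 mm) begins 61 mm behind the grasp point.
Start: joints at [1.158, 0.359, 1.51, -0, 1.272, -0.115], TCP at [0.176, 0.574, 0.248] pointing down, gripper open.
Joint ranges: [-2.97, 2.97], [-1.01, 2.36], [0.21, 2.38], [-0.96, 4.11], [0.2, 2.71], [-2.98, 2.98]. Speed limits (rad/s): [2.39, 2.39, 3.14, 3.14, 3.14, 3.14].

### API

Orientations are given as [roll, pitch, yaw] about the fixed x, y, z axes, in that order (R = Rz(yaw) Ry(pitch) Rx(roll)).
In Python, from bench import * gives the robot as it stands. The module is installed in compiled form; this text tells all that it offers.
- The arm moves only by the shell command python3 -m inch 'ROWS'. ROWS is JSON, a list of rows, each an object with "slide": the shift along the tool's x, y, z in units of 0.4 m (1.0 is 0.4 m), a list of three; "dr": the turn, a rotation vector about the tool's x, y, z in units of pi rad (1.0 is pi rad), a list of three; "fingers": the opening, from 0 (shut) to 1 (fully open). In form: [{"slide": [tx, ty, tz], "dr": [wx, wy, wz], "fingers": fingers}, ...]. A call has 1 to 12 rows; each row is the pose to reach, as a shift and turn from the pose commanded when the call began, along the tool's axes at that moment, turning the shorter way round; what a row does not reach only later rows make up. A row lasts 1/8 s, in which the tool goes at most 62.5 mm and 10.7 degrees, less where a joint would pass 70% of its speed; a pose out of reach is approached as far as the arm can. A call with a number of a shift or a turn outside -1 to 1 is refused whole. A call with a gripper value outside its range is refused whole. The fingers move at their own pace and stop on an object; the grip force is fixed at half the most. Time passes only in rows, so rows that repeat a pose let the fingers close. It gives the time, the measured TCP pose, the force and the opening at its end, in the units of the state.
- read_state(): the state, without advancing time (a new reading comes with each control period).
- capture(name): name is "side" or "top"; returns the picture (480x640x3 uint8, red, green, blue); there is no depth.
- calibration(name): a dict with "fx", "fy", "cx", "cy" (pixels), "pose" (4x4, takes a point from camera to world coordinates). Camera axes: x right, y up, looking along -z (the intrinsics and any distortion apply to the point x, -y, -z); pixel columns grow to the right and rows downward; lengths in m; the calibration is good to about 2 mm. A picture is of the moment at which its call begins. calibration takes no time and is no camera call.
- close_job(): hands the job in, once; it reports no verdict.
The state is a dict: "clock": time; "joint_positions": joint angles; "dq": joint speeds; "joint_torque": joint torques, N m; "tcp_pos": TCP position; "tcp_rot": TCP orientation; "ft_force": force on the tool from outside, world axes, zero at the start; "ft_torque": the same for the moment, N m; "opening": opening from 0.0 (shut) to 1.0 (fully open).
Only numpy, scipy, OpenCV 4.12 (cv2) and the standard library are available. Lean on these libraries where they do the work, as an engineer would, in place of code of your own. Each camera call takes 0.05 s, during which the arm holds its last target.

### The job

Push the yellow tray into the corner of the metal stops, square and touching both bars, then cut the charging current: tilt the dock's spring lever fully to its red side for about a second and let it spring back upright. Then unlock each battery pack in the dock by drawing up its sliding collar, lift it out and stand it upright in a free compartment of the tray; when all are in, tilt the lever fully to the green side for about a second and let it spring back. Leave the other things on the table where they are, and the tray must finish square against both stops: push it back if it gets shifted.

Things in the scene. Friction and masses are not known exactly. Their poses are not given: they have to be found in the camera images.
- tray: Yellow open plastic tray, loose, 150 x 150 mm and 40 mm high, walls, floor and the two crossing dividers 5 mm thick, making four square compartments of 67.5 mm whose centres lie 36 mm either side of the middle in x and y. Mass about 0.35 kg. Origin: centre of its underside; x and y along its sides, z up.
- stops: Fixed L of two aluminium bars 18 mm wide, 22 mm high, about 170 mm long: corner stops for the tray. Origin: the inside corner at table height. The far bar's face is the plane x = 0 (tray pushed against it along +x), the side bar's face the plane y = 0 (tray pushed against it along -y). A tray touching both squarely has its origin at x = -75, y = +75 mm in this frame.
- lever_box: Fixed grey control box of the charging dock, 70 (x) x 100 (y) x 40 mm high, with an upright lever in the middle of its top, a red spot on the +y side of the lever and a green spot on the -y side. Origin: centre of the underside; z up. The lever pivots 35 mm above the origin, about the box's x axis.
- lever (a joint): Tilt of the momentary lever in rad: 0 upright, positive towards the red spot (+y of the box), negative towards the green spot; stops at +-0.45. A spring (0.5 N m/rad, so about 3 N at the knob when fully over) brings it back upright when let go.
- lever_knob (a point): Centre of the lever's black ball knob, 28 mm across, 75 mm from the pivot (110 mm above the table when upright). The steel stem is 10 mm thick.
- dock: Fixed charging dock, 84 (x) x 300 (y) x 40 mm high, black and grey, with four square pockets 53 mm wide in a row along its y axis, at y = -105, -35, +35, +105 mm, open at the top; pocket floor 14 mm above the table. Some pockets are empty. Origin: centre of the underside; z up.
- pack0: Battery pack 0 (may be absent), 0.18 kg, at first locked upright in dock pocket 0 (y = -105 mm), x axis along the dock's. Black square base 50 x 50 mm, 26 mm high; above it a 28 mm steel barrel with a sliding aluminium collar, 42 mm across, 34 to 66 mm above the underside at rest; blue cap 34 mm across, 80 to 92 mm (top). Origin: centre of underside; z up.
- collar0 (a joint): How far pack 0's collar is drawn up, m: 0 at rest, 0.012 fully. Spring 4 N at rest, 8.5 N fully drawn. Two base pins lock the pack under the pocket rim; the collar withdraws them (clear from 0.010). Gripped by the collar and lifted, first the collar rises, then the pack comes free (lift 30 mm to clear the pocket). Lifted by cap, barrel or base it stays locked.
- pack1: Battery pack 1 (may be absent), 0.18 kg, at first locked upright in dock pocket 1 (y = -35 mm), x axis along the dock's. Black square base 50 x 50 mm, 26 mm high; above it a 28 mm steel barrel with a sliding aluminium collar, 42 mm across, 34 to 66 mm above the underside at rest; blue cap 34 mm across, 80 to 92 mm (top). Origin: centre of underside; z up.
- collar1 (a joint): How far pack 1's collar is drawn up, m: 0 at rest, 0.012 fully. Spring 4 N at rest, 8.5 N fully drawn. Two base pins lock the pack under the pocket rim; the collar withdraws them (clear from 0.010). Gripped by the collar and lifted, first the collar rises, then the pack comes free (lift 30 mm to clear the pocket). Lifted by cap, barrel or base it stays locked.
- pack2: Battery pack 2 (may be absent), 0.18 kg, at first locked upright in dock pocket 2 (y = 35 mm), x axis along the dock's. Black square base 50 x 50 mm, 26 mm high; above it a 28 mm steel barrel with a sliding aluminium collar, 42 mm across, 34 to 66 mm above the underside at rest; blue cap 34 mm across, 80 to 92 mm (top). Origin: centre of underside; z up.
- collar2 (a joint): How far pack 2's collar is drawn up, m: 0 at rest, 0.012 fully. Spring 4 N at rest, 8.5 N fully drawn. Two base pins lock the pack under the pocket rim; the collar withdraws them (clear from 0.010). Gripped by the collar and lifted, first the collar rises, then the pack comes free (lift 30 mm to clear the pocket). Lifted by cap, barrel or base it stays locked.
- pack3: Battery pack 3 (may be absent), 0.18 kg, at first locked upright in dock pocket 3 (y = 105 mm), x axis along the dock's. Black square base 50 x 50 mm, 26 mm high; above it a 28 mm steel barrel with a sliding aluminium collar, 42 mm across, 34 to 66 mm above the underside at rest; blue cap 34 mm across, 80 to 92 mm (top). Origin: centre of underside; z up.
- collar3 (a joint): How far pack 3's collar is drawn up, m: 0 at rest, 0.012 fully. Spring 4 N at rest, 8.5 N fully drawn. Two base pins lock the pack under the pocket rim; the collar withdraws them (clear from 0.010). Gripped by the collar and lifted, first the collar rises, then the pack comes free (lift 30 mm to clear the pocket). Lifted by cap, barrel or base it stays locked.
- bottle: Bystander, to be left alone: clear water bottle, 190 mm tall. Origin on its underside.
- mug: Bystander, to be left alone: white mug, 90 mm tall. Origin on its underside.
- screwdriver: Bystander, to be left alone: screwdriver with red handle, lying. Origin on its underside.
- mouse: Bystander, to be left alone: black computer mouse, 100 mm. Origin on its underside.
- tape: Bystander, to be left alone: roll of tan tape lying flat, 90 mm across. Origin on its underside.

How it is judged:
On the way, in this order (a step that is already met when the one before it is completed fails the run):
1. tray square against both corner stops (x of tray in the frame of stops above -0.08 m and y of tray in the frame of stops below 0.08 m and angle between the x axis of tray and the x axis of stops, either way round below 0.05 rad), for 0.2 s.
2. lever held over to the red side, all packs still in the dock (value of joint lever above 0.32 rad and z of each of pack0, pack1, pack2, pack3 in the frame of dock below 0.02 m), for 0.5 s.
3. lever back upright (value of joint lever between -0.08 and 0.08 rad and z of each of pack0, pack1, pack2, pack3 in the frame of dock below 0.02 m), for 0.1 s.
4. a locking collar drawn up while its pack is still in the dock (((value of joint collar0 above 0.006 m and z of pack0 in the frame of dock below 0.02 m) or (value of joint collar1 above 0.006 m and z of pack1 in the frame of dock below 0.02 m) or (value of joint collar2 above 0.006 m and z of pack2 in the frame of dock below 0.02 m) or (value of joint collar3 above 0.006 m and z of pack3 in the frame of dock below 0.02 m))).
5. all packs standing in the tray (x of pack0 in the frame of tray between -0.07 and 0.07 m and y of pack0 in the frame of tray between -0.07 and 0.07 m and z of each of pack0, pack1, pack2, pack3 in the frame of tray below 0.012 m and angle between each of pack0, pack1, pack2, pack3's own z axis and vertical below 0.15 rad and x of pack1 in the frame of tray between -0.07 and 0.07 m and y of pack1 in the frame of tray between -0.07 and 0.07 m and x of pack2 in the frame of tray between -0.07 and 0.07 m and y of pack2 in the frame of tray between -0.07 and 0.07 m and x of pack3 in the frame of tray between -0.07 and 0.07 m and y of pack3 in the frame of tray between -0.07 and 0.07 m), for 0.2 s.
6. lever held over to the green side (value of joint lever below -0.32 rad), for 0.5 s.
At the end, for the whole second after the job is handed in: Tray within 5 mm of both stops and square to 3 degrees; every pack upright (within 9 degrees), base down on the floor of a tray compartment; lever upright (within 0.08 rad); all at rest (all of step 1 and all of step 5 and value of joint lever between -0.08 and 0.08 rad and linear speed of tray below 0.02 m/s and linear speed of each of pack0, pack1, pack2, pack3 below 0.03 m/s); the robot touches nothing.
It fails at once if another thing on the table is moved more than 30 mm (distance of any of bottle, mug, screwdriver, mouse, tape from where it was at the start of the episode above 0.03 m).
Of pack0, pack1, pack2, pack3 only 2 to 4 are there at a start; the rules pass over those that are not, and their reading is None.
At some moment in a run one of tray may be knocked a few centimetres aside while the robot is not near it.
It also fails if it takes over 210 s, if anything falls off the work surface, if the arm or the gripper's body presses on something with over 40 N, if the wrist force passes 120 N, or if a joint passes its speed limit or range.

## Working session

There is one attempt and no reset: what is moved stays moved. The work goes in short steps, Python scripts to look and compute and a shell command to move; the robot and the scene stay as the last step left them, time stands still between calls to the robot, and variables do not carry over. Pictures are saved under pics/ and viewed, and the job is handed in when it is done.

```bash
mkdir -p pics
python3 - <<'E'
from bench import *
import cv2
s=read_state();print({k:s[k] for k in('clock','tcp_pos','tcp_rot','ft_force','opening','joint_positions')})
for n in('top','side'):
    im=capture(n);cv2.imwrite(f'pics/{n}0.png',im[:,:,::-1]);c=calibration(n);print(n,c)
E
```

```text
{'clock': 0.0, 'tcp_pos': array([0.17581462, 0.57299944, 0.24681101]), 'tcp_rot': array([-1.67937478,  1.56897619, -1.97721863]), 'ft_force': array([ 0.55749108,  0.51857541, -0.74169574]), 'opening': 1.0013697915024862, 'joint_positions': array([ 1.15788089e+00,  3.59512702e-01,  1.51141654e+00, -1.23643853e-05,
        1.27248351e+00, -1.15067943e-01])}
top {'fx': 449.30634835346206, 'fy': 449.30634835346206, 'cx': 322.33841617204354, 'cy': 240.06152519047257, 'pose': array([[-0.09722277,  0.97276445, -0.21042113,  0.40151816],
       [-0.99524723, -0.09620041,  0.01511424, -0.0214538 ],
       [-0.00554   ,  0.2108905 ,  0.97749399,  1.05448291],
       [ 0.        ,  0.        ,  0.        ,  1.        ]])}
side {'fx': 561.8823710496733, 'fy': 561.8823710496733, 'cx': 324.54247888066186, 'cy': 240.72002545385467, 'pose': array([[ 0.92547091,  0.27434789, -0.2612218 ,  0.2463568 ],
       [-0.37875065,  0.65705536, -0.65178693, -0.8852744 ],
       [-0.00717919,  0.70214777,  0.71199507,  1.05848224],
       [ 0.        ,  0.        ,  0.        ,  1.        ]])}
```

View pics/top0.png

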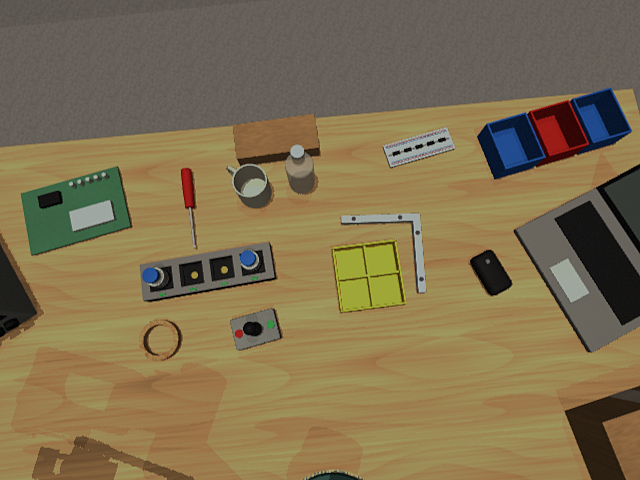

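View pics/side0.png

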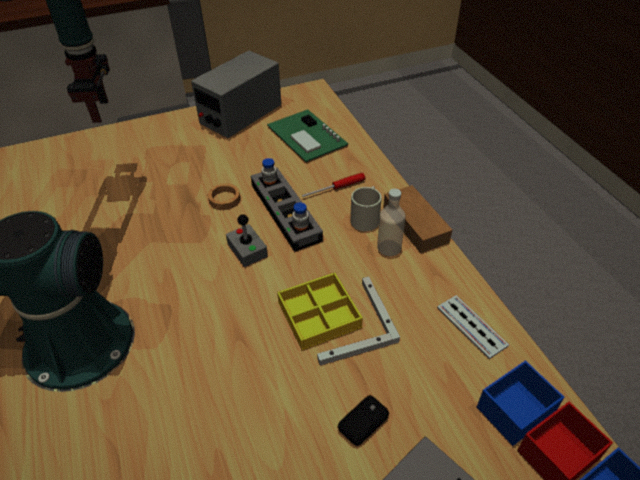

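```bash
cat > h.py <<'E'
from bench import *
import cv2, numpy as np
from scipy.spatial.transform import Rotation as R
def ray(n,u,v,z):
    c=calibration(n);P=np.array(c['pose'])
    d=P[:3,:3]@np.array([(u-c['cx'])/c['fx'],-(v-c['cy'])/c['fy'],-1.0]);o=P[:3,3]
    return o+d*(z-o[2])/d[2]
def proj(n,p):
    c=calibration(n);P=np.array(c['pose'])
    q=P[:3,:3].T@(np.array(p)-P[:3,3]);return np.array([c['cx']+c['fx']*q[0]/-q[2],c['cy']+c['fy']*-q[1]/-q[2]])
def mask(im,lo,hi):
    h=cv2.cvtColor(im,cv2.COLOR_RGB2HSV);return cv2.inRange(h,np.array(lo),np.array(hi))
def snap(n,name,box=None,k=1):
    im=capture(n);o=im[:,:,::-1]
    if box: o=o[box[1]:box[3],box[0]:box[2]]
    cv2.imwrite(f'pics/{name}.png',cv2.resize(o,None,fx=k,fy=k,interpolation=cv2.INTER_CUBIC));return im
def goal(p,yaw):
    """slide (0.4 m units) and dr (pi units) from the present pose to tool-down pose with jaw axis at yaw"""
    pass
E
python3 - <<'E'
from h import *
im=cv2.imread('pics/top0.png')
def crop(b,k,n): cv2.imwrite(f'pics/{n}.png',cv2.resize(im[b[1]:b[3],b[0]:b[2]],None,fx=k,fy=k,interpolation=cv2.INTER_CUBIC))
crop((320,200,440,320),5,'c1');crop((130,230,290,355),5,'c2')
im=cv2.imread('pics/side0.png')
crop((220,150,400,270),4,'c3');crop((270,260,410,370),5,'c4')
print(R.from_euler('xyz',read_state()['tcp_rot']).as_matrix().round(3))
E
```

```text
[[-0.001  0.293  0.956]
 [-0.002  0.956 -0.293]
 [-1.    -0.002 -0.   ]]
```

View pics/c1.png

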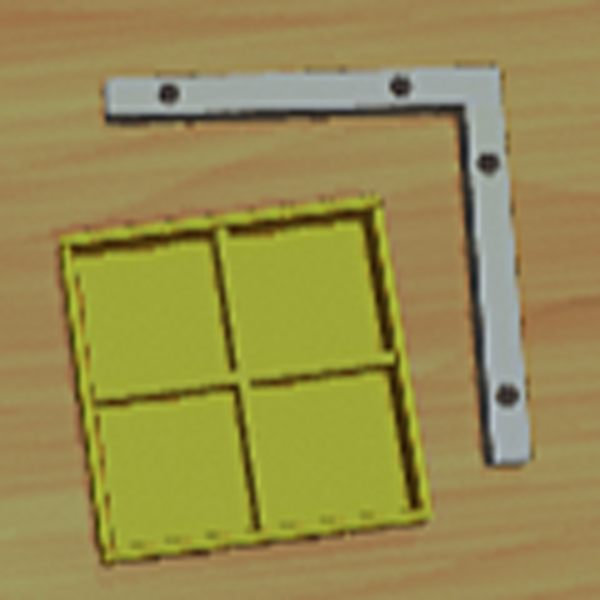

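View pics/c2.png

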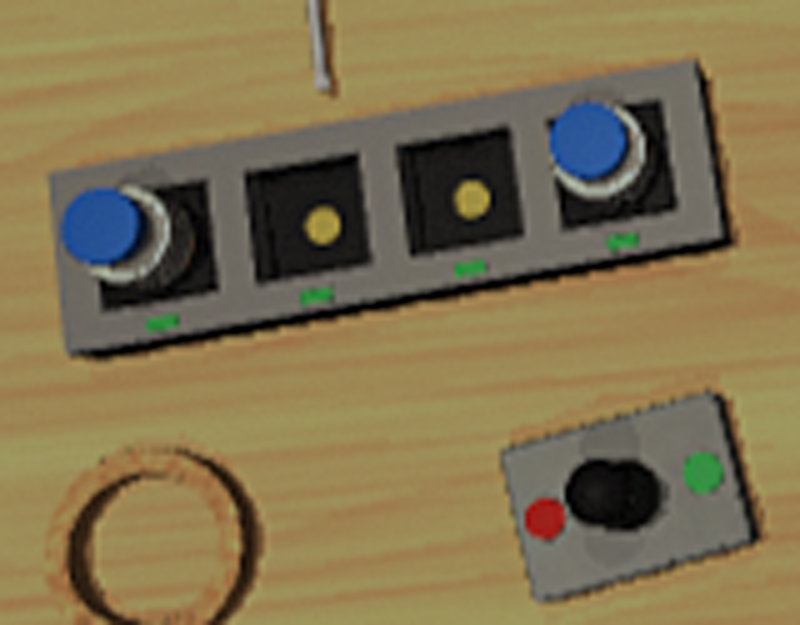

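View pics/c3.png

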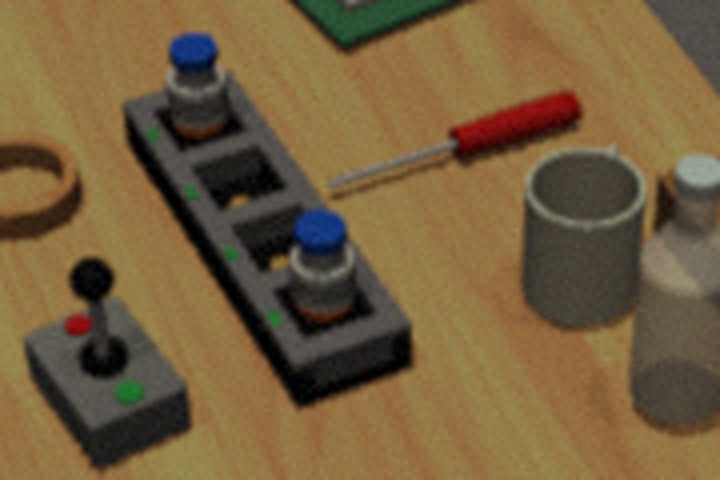

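View pics/c4.png

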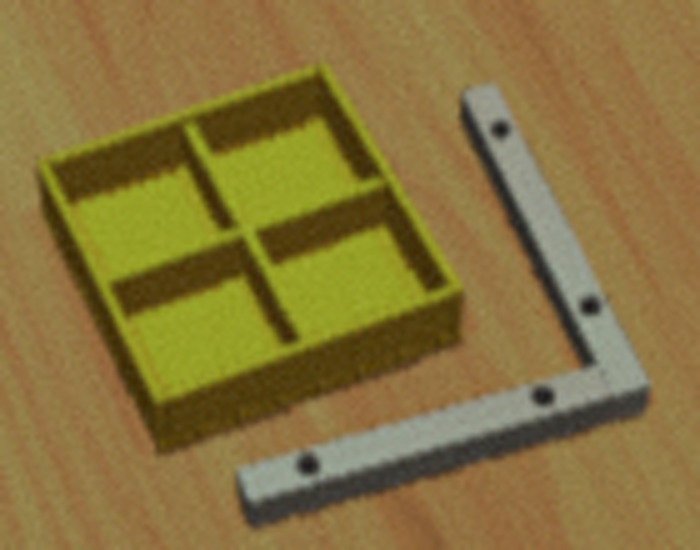

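Run:
```python
from h import *
def r(pts,o,z,k=5): return [ray('top',p[0]/k+o[0],p[1]/k+o[1],z)[:2] for p in pts]
def rep(n,q):
    q=np.array(q);print(n,q.round(4).tolist());print('  len',[round(float(np.linalg.norm(q[i]-q[i-1])),4) for i in range(len(q))],'ang',[round(float(np.degrees(np.arctan2(*(q[i]-q[i-1])[::-1]))),1) for i in range(len(q))],'c',q.mean(0).round(4))
rep('tray',r([(64,238),(381,198),(428,520),(103,562)],(320,200),.04))
rep('stops leftend,innercorner,end',r([(107,115),(462,107),(488,464)],(320,200),.022))
rep('stops outer',r([(107,80),(499,67),(531,460)],(320,200),.022))
rep('dock',r([(50,173),(697,62),(731,238),(70,349)],(130,230),.04))
rep('caps',r([(102,227),(590,140)],(130,230),.092))
rep('box',r([(503,452),(717,392),(754,540),(540,600)],(130,230),.04))
rep('spots',r([(545,519),(703,473)],(130,230),.04))
rep('caps side',[ray('side',220+x/4,150+y/4,.092)[:2] for x,y in [(193,43),(320,222)]])
q=ray('side',220+92/4,150+280/4,.110);print('knob side',q, 'top',ray('top',130+597/5,230+491/5,.110))
rep('tray side',[ray('side',270+x/5,260+y/5,.04)[:2] for x,y in [(323,68),(462,292),(158,400),(42,163)]])
rep('stop side',[ray('side',270+x/5,260+y/5,.022)[:2] for x,y in [(463,95),(600,368),(243,470)]])
```

```text
tray [[0.5999, -0.0594], [0.6042, -0.2069], [0.4558, -0.2084], [0.4515, -0.0616]]
  len [0.1484, 0.1476, 0.1484, 0.1468] ang [0.9, -88.3, -179.4, 91.7] c [ 0.5279 -0.1341]
stops leftend,innercorner,end [[0.6605, -0.0864], [0.6478, -0.2542], [0.4793, -0.2425]]
  len [0.2391, 0.1683, 0.1689] ang [40.8, -94.3, 176.0] c [ 0.5959 -0.1944]
stops outer [[0.6776, -0.0882], [0.6655, -0.2744], [0.4792, -0.2624]]
  len [0.2639, 0.1866, 0.1867] ang [41.3, -93.7, 176.3] c [ 0.6074 -0.2083]
dock [[0.6038, 0.3836], [0.6264, 0.085], [0.5434, 0.0756], [0.5225, 0.3756]]
  len [0.0817, 0.2995, 0.0835, 0.3008] ang [5.6, -85.7, -173.5, 94.0] c [0.574 0.23 ]
caps [[0.5675, 0.3408], [0.5849, 0.1284]]
  len [0.213, 0.213] ang [94.7, -85.3] c [0.5762 0.2346]
box [[0.4579, 0.1839], [0.475, 0.0871], [0.4088, 0.0756], [0.3923, 0.1712]]
  len [0.0668, 0.0984, 0.0671, 0.097] ang [11.0, -80.0, -170.2, 99.8] c [0.4335 0.1294]
spots [[0.4269, 0.167], [0.44, 0.0959]]
  len [0.0723, 0.0723] ang [100.5, -79.5] c [0.4335 0.1314]
caps side [[0.5745, 0.353], [0.5909, 0.1418]]
  len [0.2118, 0.2118] ang [94.4, -85.6] c [0.5827 0.2474]
knob side [0.43607916 0.12678726 0.11      ] top [0.43434508 0.13193361 0.11      ]
tray side [[0.6003, -0.0651], [0.6057, -0.2117], [0.4596, -0.2136], [0.4561, -0.0689]]
  len [0.1442, 0.1467, 0.1462, 0.1448] ang [1.5, -87.9, -179.2, 91.4] c [ 0.5304 -0.1398]
stop side [[0.6624, -0.0927], [0.6511, -0.2612], [0.4845, -0.2497]]
  len [0.2373, 0.1689, 0.167] ang [41.4, -93.8, 176.0] c [ 0.5994 -0.2012]
```

```bash
cat >> h.py <<'E'
def tri(a,b):
    A=[];B=[]
    for n,(u,v) in (('top',a),('side',b)):
        p=ray(n,u,v,0);q=np.array(calibration(n)['pose'])[:3,3];d=(p-q)/np.linalg.norm(p-q);M=np.eye(3)-np.outer(d,d);A.append(M);B.append(M@q)
    X=np.linalg.lstsq(np.vstack(A),np.hstack(B),rcond=None)[0]
    return X,[np.linalg.norm(A[i]@X-B[i]) for i in(0,1)]
def goal(p,jaw):
    """slide (0.4 m units) and dr (pi units) from the present pose to tool-down, jaw axis (tool y) at world angle jaw deg"""
    s=read_state();M=R.from_euler('xyz',s['tcp_rot']).as_matrix()
    a=np.radians(jaw);y=np.array([np.cos(a),np.sin(a),0]);x=np.array([0,0,-1.]);T=np.column_stack([x,y,np.cross(x,y)])
    if (M.T@T)[1,1]<0: T=T@np.diag([1,-1,-1])
    print('slide',(M.T@(np.array(p)-s['tcp_pos'])/.4).round(4),'dr',(R.from_matrix(M.T@T).as_rotvec()/np.pi).round(4))
E
python3 - <<'E'
from h import *
T=lambda p,o:(p[0]/5+o[0],p[1]/5+o[1])
S=lambda p,o,k:(p[0]/k+o[0],p[1]/k+o[1])
for n,a,b in [('trayTL',T((64,238),(320,200)),S((323,68),(270,260),5)),('trayTR',T((381,198),(320,200)),S((462,292),(270,260),5)),('trayBL',T((103,562),(320,200)),S((42,163),(270,260),5)),('trayBR',T((428,520),(320,200)),S((158,400),(270,260),5)),
 ('stopc',T((462,107),(320,200)),S((600,368),(270,260),5)),('stopL',T((107,115),(320,200)),S((463,95),(270,260),5)),
 ('cap3',T((102,227),(130,230)),S((193,43),(220,150),4)),('cap0',T((590,140),(130,230)),S((320,222),(220,150),4)),('knob',T((597,491),(130,230)),S((92,280),(220,150),4))]:
    X,e=tri(a,b);print(n,X.round(4),np.round(e,4))
print([ray('top',*T(p,(130,230)),.106).round(4) for p in [(102,227),(590,140)]],[ray('side',*S(p,(220,150),4),.106).round(4) for p in [(193,43),(320,222)]])
E
```

```text
trayTL [ 0.6019 -0.0597  0.0334] [0.0007 0.0007]
trayTR [ 0.6064 -0.2081  0.0347] [0.0011 0.0011]
trayBL [ 0.4548 -0.0625  0.0325] [0.0029 0.0029]
trayBR [ 0.4584 -0.2098  0.0347] [0.0023 0.0023]
stopc [ 0.6519 -0.2565  0.0141] [0.0022 0.0022]
stopL [ 0.6638 -0.0871  0.0146] [0.0015 0.0015]
cap3 [0.5674 0.3352 0.106 ] [0.0023 0.0023]
cap0 [0.5837 0.1258 0.107 ] [0.0017 0.0017]
knob [0.4358 0.1325 0.1048] [0.0013 0.0013]
[array([0.5651, 0.3355, 0.106 ]), array([0.5822, 0.1263, 0.106 ])] [array([0.5697, 0.335 , 0.106 ]), array([0.5859, 0.1269, 0.106 ])]
```

Run:
```python
from h import *
goal((.507,-.137,.247),91);goal((.4,.15,.247),91)
```

```text
slide [ 0.0019 -1.4541  1.3123] dr [-1.003e-01 -1.000e-04  5.000e-04]
slide [ 0.001  -0.8467  0.8461] dr [-1.003e-01 -1.000e-04  5.000e-04]
```

```bash
python3 -m inch '[{"slide":[0,-0.15,0.15],"dr":[-0.05,0,0],"fingers":0.5},{"slide":[0,-0.25,0.25],"dr":[-0.1,0,0],"fingers":0.5},{"slide":[0,-0.35,0.35],"dr":[-0.1,0,0],"fingers":0.5},{"slide":[0,-0.45,0.45],"dr":[-0.1,0,0],"fingers":0.5},{"slide":[0,-0.55,0.55],"dr":[-0.1,0,0],"fingers":0.5},{"slide":[0,-0.65,0.65],"dr":[-0.1,0,0],"fingers":0.5},{"slide":[0,-0.75,0.75],"dr":[-0.1,0,0],"fingers":0.5},{"slide":[0,-0.85,0.85],"dr":[-0.1,0,0],"fingers":0.5},{"slide":[0,-0.85,0.85],"dr":[-0.1,0,0],"fingers":0.5}]'
python3 - <<'E'
from h import *
goal((.507,-.137,.100),91)
E
```

```text
clock: 1.23
tcp_pos: [0.403, 0.1458, 0.2476]
tcp_rot: [-0.985, 1.57, -0.975]
ft_force: [-0.1, 0.4, 0.0]
opening: 0.497
slide [ 0.3699 -0.7093  0.2525] dr [-0.0022  0.0002  0.0003]
```

```bash
python3 -m inch '[{"slide":[0,-0.12,0.04],"dr":[0,0,0],"fingers":0.5},{"slide":[0,-0.24,0.09],"dr":[0,0,0],"fingers":0.5},{"slide":[0,-0.36,0.13],"dr":[0,0,0],"fingers":0.5},{"slide":[0,-0.48,0.17],"dr":[0,0,0],"fingers":0.5},{"slide":[0,-0.6,0.21],"dr":[0,0,0],"fingers":0.5},{"slide":[0,-0.71,0.252],"dr":[-0.002,0,0],"fingers":0.5},{"slide":[0.12,-0.71,0.252],"dr":[-0.002,0,0],"fingers":0.5},{"slide":[0.24,-0.71,0.252],"dr":[-0.002,0,0],"fingers":0.5},{"slide":[0.35,-0.71,0.252],"dr":[-0.002,0,0],"fingers":0.5},{"slide":[0.37,-0.71,0.252],"dr":[-0.002,0,0],"fingers":0.5},{"slide":[0.37,-0.71,0.252],"dr":[-0.002,0,0],"fingers":0.5}]'
python3 - <<'E'
from h import *
goal((.507,-.137,.037),91)
snap('top','a1',(300,180,460,340),4);snap('side','a2',(230,200,430,380),4)
E
```

```text
clock: 2.6
tcp_pos: [0.5069, -0.1327, 0.0999]
tcp_rot: [2.622, 1.57, 2.646]
ft_force: [0.2, -0.3, -0.0]
opening: 0.493
slide [ 0.1573 -0.0108 -0.    ] dr [ 0.0019 -0.0002 -0.0001]
```

View pics/a1.png

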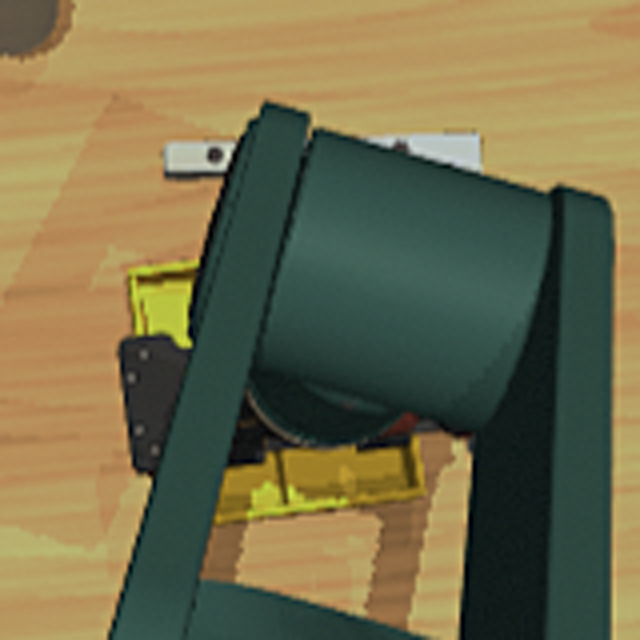

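View pics/a2.png

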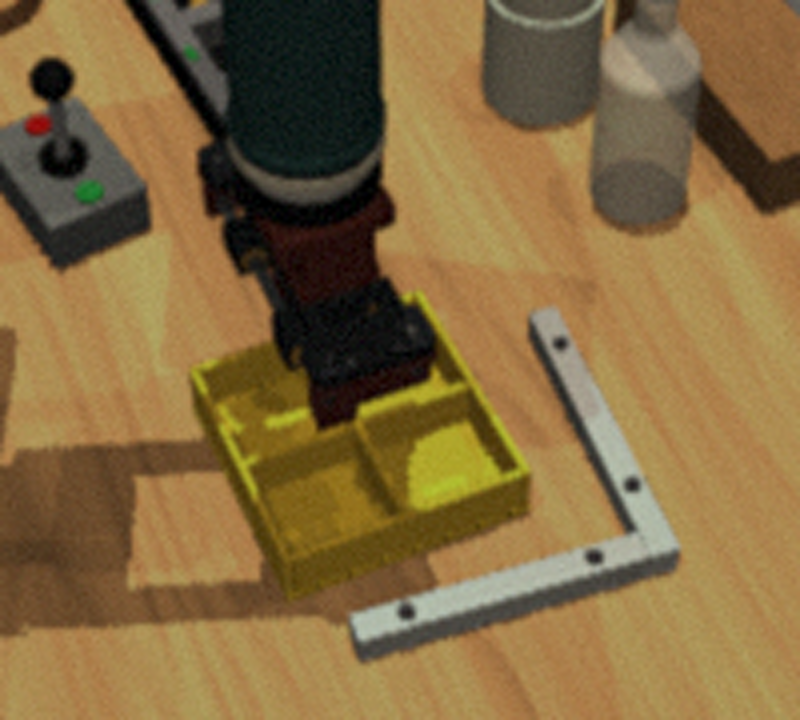

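```bash
python3 -m inch '[{"slide":[0.05,-0.004,0],"dr":[0,0,0],"fingers":0.5},{"slide":[0.1,-0.004,0],"dr":[0,0,0],"fingers":0.5},{"slide":[0.155,-0.004,0],"dr":[0,0,0],"fingers":0.5},{"slide":[0.155,-0.004,0],"dr":[0,0,0],"fingers":0.5},{"slide":[0.155,-0.004,0],"dr":[0,0,0],"fingers":0},{"slide":[0.155,-0.004,0],"dr":[0,0,0],"fingers":0},{"slide":[0.155,-0.004,0],"dr":[0,0,0],"fingers":0},{"slide":[0.155,-0.004,0],"dr":[0,0,0],"fingers":0},{"slide":[0.155,-0.004,0],"dr":[0,0,0],"fingers":0}]'
python3 - <<'E'
from h import *
snap('side','a3',(230,200,430,380),4)
goal((.55,-.174,.037),86)
E
```

```text
clock: 3.82
tcp_pos: [0.5069, -0.1352, 0.038]
tcp_rot: [-0.656, 1.57, -0.633]
ft_force: [-0.4, 1.3, 3.7]
opening: 0.055
slide [ 0.0024 -0.0995  0.1054] dr [0.0295 0.0001 0.0001]
```

View pics/a3.png

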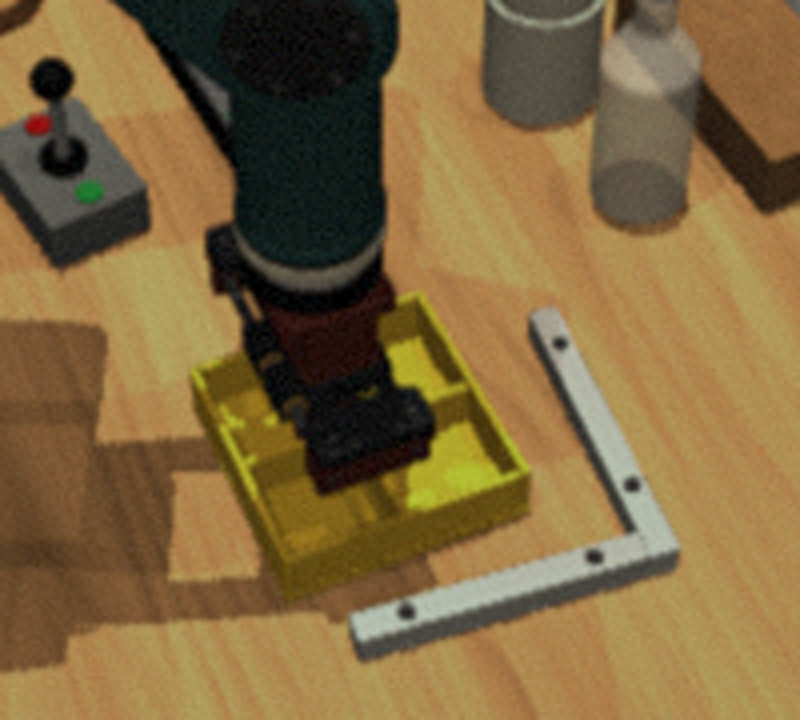

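```bash
python3 -m inch '[{"slide":[0,-0.02,0.025],"dr":[0.007,0,0],"fingers":0},{"slide":[0,-0.04,0.05],"dr":[0.014,0,0],"fingers":0},{"slide":[0,-0.06,0.08],"dr":[0.021,0,0],"fingers":0},{"slide":[0,-0.08,0.11],"dr":[0.028,0,0],"fingers":0},{"slide":[0,-0.08,0.11],"dr":[0.028,0,0],"fingers":0},{"slide":[0,-0.08,0.11],"dr":[0.028,0,0],"fingers":0}]'
python3 - <<'E'
from h import *
snap('side','a4',(250,200,450,380),4)
goal((.5576,-.174,.037),86)
E
```

```text
clock: 4.62
tcp_pos: [0.5522, -0.1666, 0.0379]
tcp_rot: [-0.471, 1.569, -0.536]
ft_force: [1.7, -0.9, 3.5]
opening: 0.054
slide [ 0.0024 -0.0175  0.0145] dr [0.0014 0.0005 0.0003]
```

View pics/a4.png

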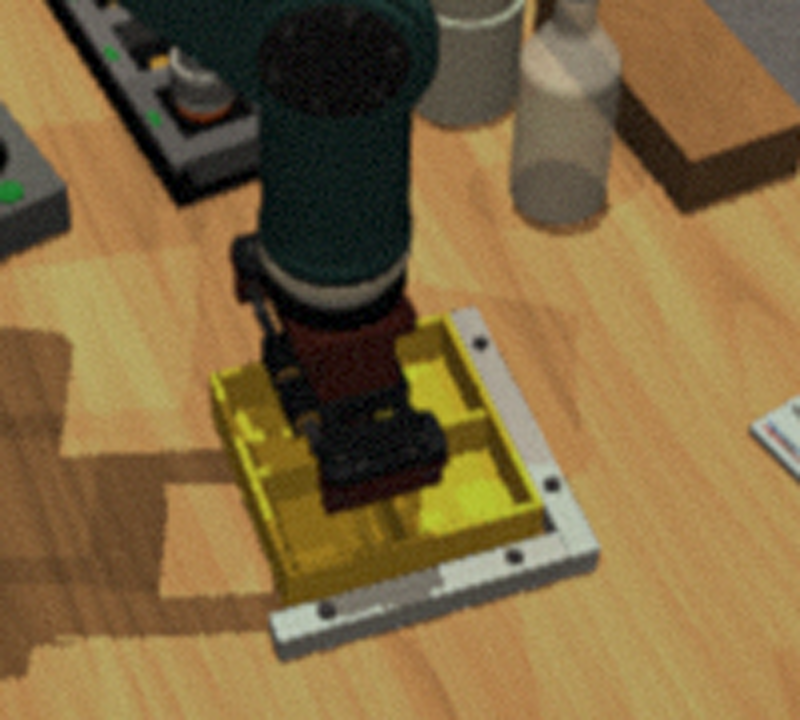

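```bash
python3 -m inch '[{"slide":[0,-0.01,0.008],"dr":[0,0,0],"fingers":0},{"slide":[0,-0.016,0.014],"dr":[0,0,0],"fingers":0},{"slide":[0,-0.016,0.014],"dr":[0,0,0],"fingers":0},{"slide":[0,-0.016,0.014],"dr":[0,0,0],"fingers":0}]';python3 -m inch '[{"slide":[0,-0.004,0.003],"dr":[0,0,0],"fingers":0},{"slide":[0,-0.004,0.003],"dr":[0,0,0],"fingers":0},{"slide":[0,-0.004,0.003],"dr":[0,0,0],"fingers":0}]'; python3 -m inch '[{"slide":[0,-0.004,0.003],"dr":[0,0,0],"fingers":0},{"slide":[0,-0.004,0.003],"dr":[0,0,0],"fingers":0},{"slide":[0,-0.004,0.003],"dr":[0,0,0],"fingers":0}]'
```

```text
clock: 5.18
tcp_pos: [0.5544, -0.1709, 0.0379]
tcp_rot: [2.575, 1.566, 2.51]
ft_force: [-4.5, 6.7, 12.9]
opening: 0.053
clock: 5.55
tcp_pos: [0.5553, -0.1723, 0.0379]
tcp_rot: [2.566, 1.565, 2.501]
ft_force: [-3.6, 6.9, 12.8]
opening: 0.056
clock: 5.92
tcp_pos: [0.5563, -0.1739, 0.0379]
tcp_rot: [2.57, 1.565, 2.505]
ft_force: [-4.5, 7.1, 13.8]
opening: 0.055
```

```bash
for i in 1 ; do python3 -m inch '[{"slide":[0,-0.004,0.005],"dr":[0,0,0],"fingers":0},{"slide":[0,-0.004,0.005],"dr":[0,0,0],"fingers":0},{"slide":[0,-0.004,0.005],"dr":[0,0,0],"fingers":0}]'; python3 -m inch '[{"slide":[0,-0.004,0.005],"dr":[0,0,0],"fingers":0},{"slide":[0,-0.004,0.005],"dr":[0,0,0],"fingers":0},{"slide":[0,-0.004,0.005],"dr":[0,0,0],"fingers":0}]';done
python3 - <<'E'
from h import *
snap('side','a5',(250,200,450,380),4)
E
```

```text
clock: 6.3
tcp_pos: [0.5569, -0.1746, 0.0379]
tcp_rot: [2.558, 1.562, 2.493]
ft_force: [-7.8, 10.7, 17.6]
opening: 0.049
clock: 6.68
tcp_pos: [0.5571, -0.1746, 0.0378]
tcp_rot: [2.553, 1.558, 2.488]
ft_force: [-10.0, 14.9, 22.6]
opening: 0.055
```

View pics/a5.png

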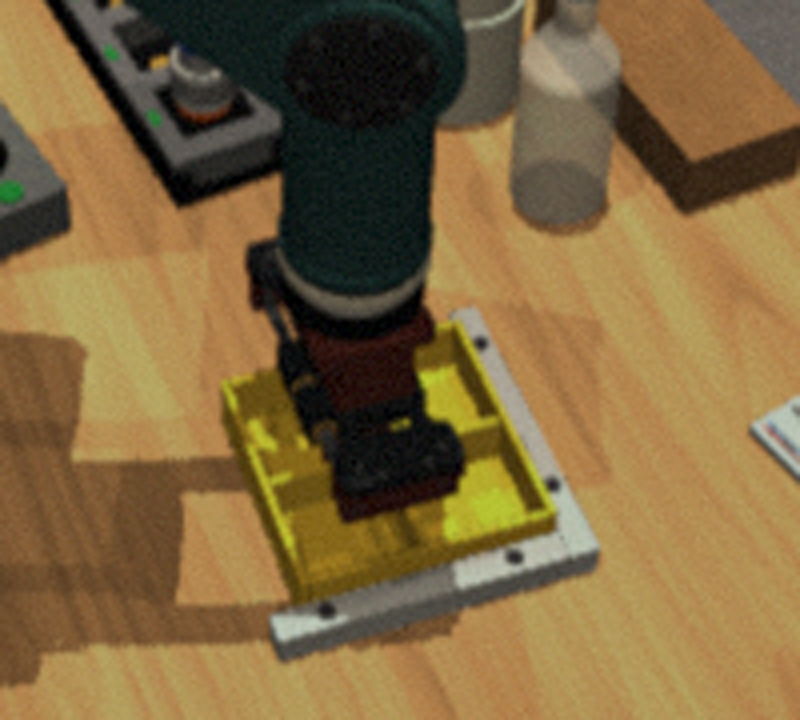

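```bash
python3 -m inch '[{"slide":[0,0,0],"dr":[0,0,0],"fingers":0.3},{"slide":[0,0,0],"dr":[0,0,0],"fingers":0.3},{"slide":[0,0,0],"dr":[0,0,0],"fingers":0.3},{"slide":[-0.1,0,0],"dr":[0,0,0],"fingers":0.3},{"slide":[-0.25,0,0],"dr":[0,0,0],"fingers":0.3},{"slide":[-0.4,0,0],"dr":[0,0,0],"fingers":0.4},{"slide":[-0.4,0.15,-0.05],"dr":[0,0,0],"fingers":0.5},{"slide":[-0.4,0.3,-0.1],"dr":[0,0,0],"fingers":0.5},{"slide":[-0.4,0.45,-0.15],"dr":[0,0,0],"fingers":0.5},{"slide":[-0.4,0.6,-0.2],"dr":[0,0,0],"fingers":0.5},{"slide":[-0.4,0.75,-0.3],"dr":[0,0,0],"fingers":0.5},{"slide":[-0.4,0.75,-0.3],"dr":[0,0,0],"fingers":0.5}]'
python3 - <<'E'
from h import *
snap('top','a6',(320,180,460,320),5);snap('side','a7',(260,260,420,380),5)
goal((.4345,.131,.16),100);goal((.4345,.131,.115),100)
E
```

```text
clock: 8.22
tcp_pos: [0.4602, 0.1298, 0.1974]
tcp_rot: [3.075, 1.569, 3.013]
ft_force: [0.4, -0.8, -0.1]
opening: 0.497
slide [ 0.0942  0.0026 -0.0692] dr [-0.0756  0.      0.0001]
slide [ 0.2067  0.0027 -0.0693] dr [-0.0756  0.      0.0001]
```

View pics/a6.png

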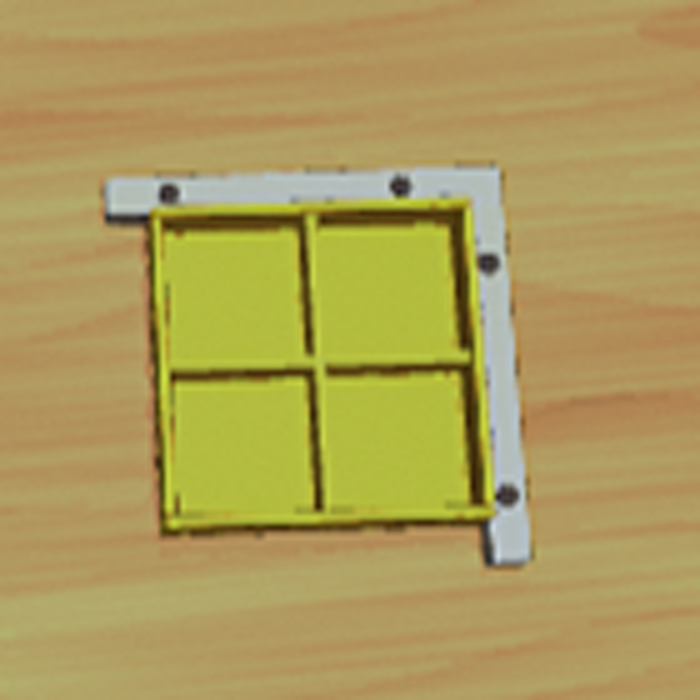

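View pics/a7.png

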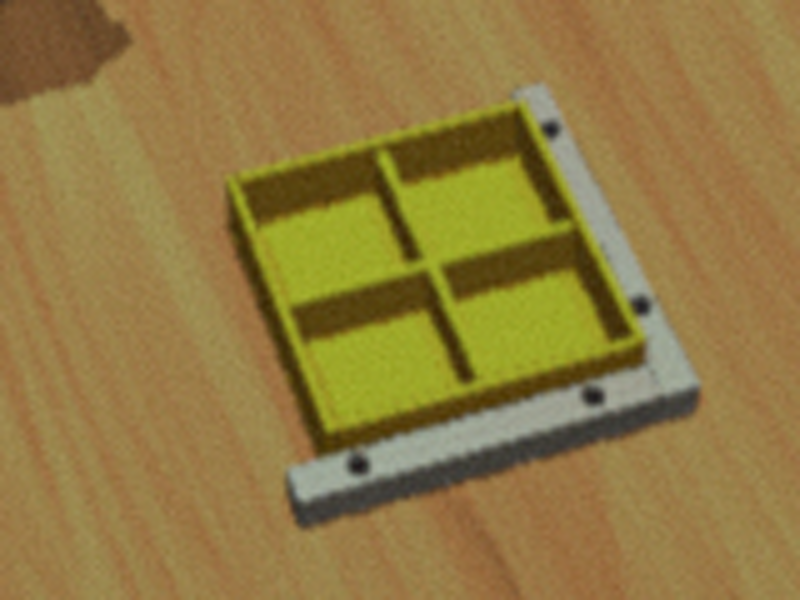

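```bash
python3 -m inch '[{"slide":[0,0.003,-0.069],"dr":[-0.05,0,0],"fingers":0.6},{"slide":[0,0.003,-0.069],"dr":[-0.0756,0,0],"fingers":0.6},{"slide":[0,0.003,-0.069],"dr":[-0.0756,0,0],"fingers":0.6},{"slide":[0.05,0.003,-0.069],"dr":[-0.0756,0,0],"fingers":0.6}]'
python3 - <<'E'
from h import *
snap('side','b1',(200,170,300,270),6)
goal((.4345,.131,.115),100)
E
```

```text
clock: 8.82
tcp_pos: [0.4378, 0.1296, 0.1786]
tcp_rot: [-0.136, 1.566, 0.032]
ft_force: [-1.1, -0.5, -0.3]
opening: 0.598
slide [ 0.1522  0.0047 -0.002 ] dr [-0.0019 -0.0002  0.0001]
```

View pics/b1.png

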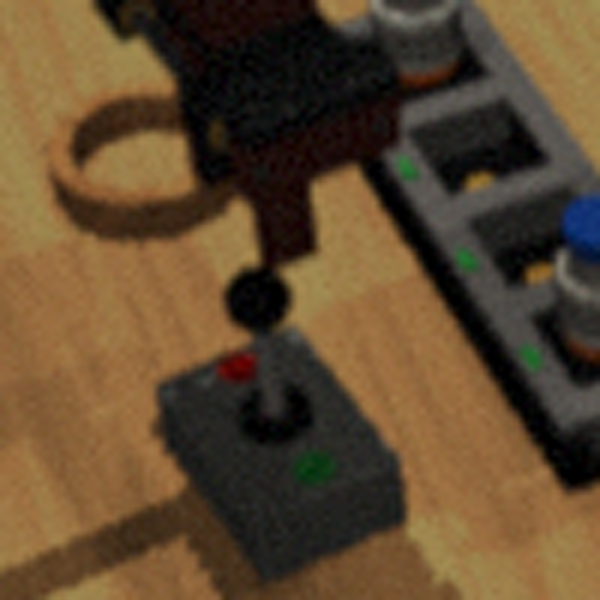

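```bash
python3 -m inch '[{"slide":[0.07,0.005,-0.002],"dr":[0,0,0],"fingers":0.6},{"slide":[0.152,0.005,-0.002],"dr":[0,0,0],"fingers":0.6},{"slide":[0.152,0.005,-0.002],"dr":[0,0,0],"fingers":0.6},{"slide":[0.152,0.005,-0.002],"dr":[0,0,0],"fingers":0.6}]'
python3 - <<'E'
from h import *
snap('side','b2',(200,170,300,270),6)
snap('top','b3',(200,270,310,370),6)
E
```

```text
clock: 9.38
tcp_pos: [0.4349, 0.132, 0.1176]
tcp_rot: [-0.352, 1.57, -0.181]
ft_force: [1.0, 0.1, 0.3]
opening: 0.603
```

View pics/b2.png

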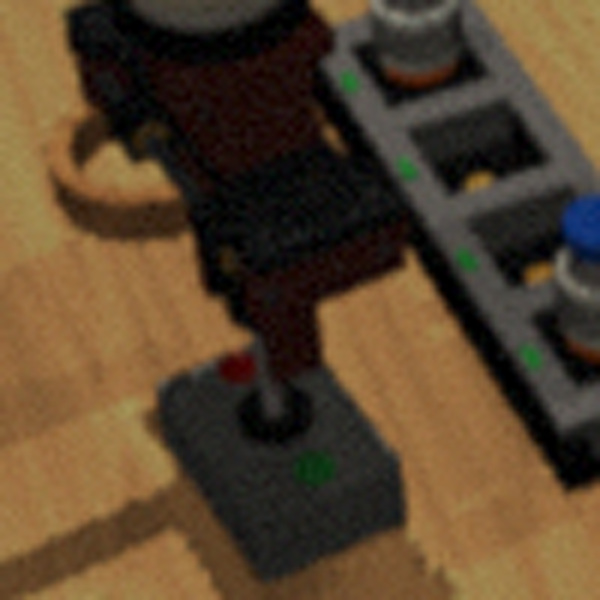

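```bash
python3 -m inch '[{"slide":[0,0.03,0],"dr":[0,0,0],"fingers":0.6},{"slide":[0,0.06,0],"dr":[0,0,0],"fingers":0.6},{"slide":[0,0.09,0],"dr":[0,0,0],"fingers":0.6},{"slide":[0,0.11,0],"dr":[0,0,0],"fingers":0.6},{"slide":[0,0.11,0],"dr":[0,0,0],"fingers":0.6},{"slide":[0,0.11,0],"dr":[0,0,0],"fingers":0.6}]'
python3 - <<'E'
from h import *
snap('side','b4',(200,170,300,270),6)
E
```

```text
clock: 10.22
tcp_pos: [0.4259, 0.1757, 0.1167]
tcp_rot: [-2.442, 1.57, -2.269]
ft_force: [-0.2, -3.7, 0.1]
opening: 0.601
```

View pics/b4.png

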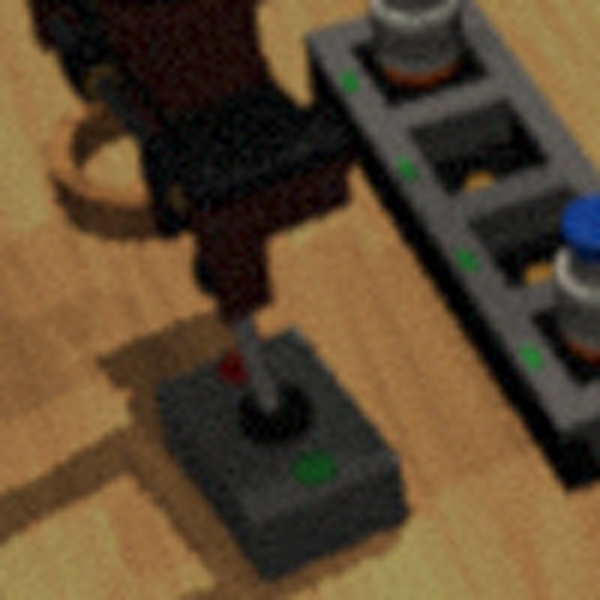

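```bash
python3 -m inch '[{"slide":[0,0.004,0],"dr":[0,0,0],"fingers":0.6},{"slide":[0,0.004,0],"dr":[0,0,0],"fingers":0.6},{"slide":[0,0.004,0],"dr":[0,0,0],"fingers":0.6},{"slide":[0,0.004,0],"dr":[0,0,0],"fingers":0.6},{"slide":[0,0.004,0],"dr":[0,0,0],"fingers":0.6},{"slide":[0,-0.03,0],"dr":[0,0,0],"fingers":0.6},{"slide":[0,-0.06,0],"dr":[0,0,0],"fingers":0.6},{"slide":[0,-0.09,0],"dr":[0,0,0],"fingers":0.6},{"slide":[0,-0.11,0],"dr":[0,0,0],"fingers":0.6},{"slide":[0,-0.11,0],"dr":[0,0,0],"fingers":0.6},{"slide":[-0.1,-0.11,0],"dr":[0,0,0],"fingers":0.7},{"slide":[-0.2,-0.11,0],"dr":[0,0,0],"fingers":0.8}]'
python3 - <<'E'
from h import *
snap('side','b5',(200,130,400,280),4)
goal((.584,.1265,.2),95);goal((.584,.1265,.08),95)
E
```

```text
clock: 11.78
tcp_pos: [0.4333, 0.1325, 0.1974]
tcp_rot: [2.958, 1.569, 3.13]
ft_force: [0.5, 0.4, 0.1]
opening: 0.773
slide [ 0.0079 -0.0795  0.3609] dr [ 0.0271  0.002  -0.0001]
slide [ 0.3079 -0.0795  0.359 ] dr [ 0.0271  0.002  -0.0001]
```

View pics/b5.png

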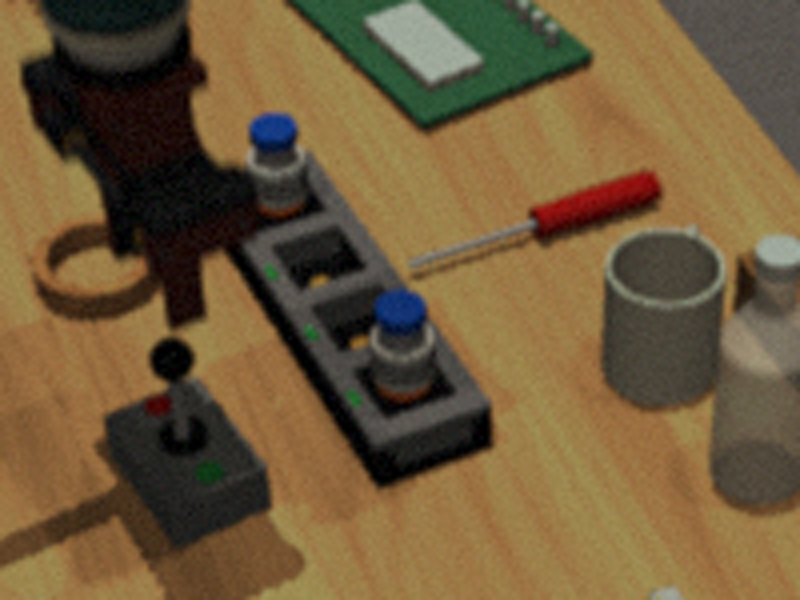

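```bash
python3 - <<'E'
from h import *
print(ray('top',297,152,.19),ray('side',394,195,.19),ray('top',251,180,.09), ray('side',366,195,.09))
E
python3 -m inch '[{"slide":[0,-0.03,0.12],"dr":[0.02,0,0],"fingers":0.8},{"slide":[0,-0.06,0.24],"dr":[0.027,0,0],"fingers":0.8},{"slide":[0,-0.08,0.36],"dr":[0.027,0,0],"fingers":0.8},{"slide":[0,-0.08,0.36],"dr":[0.027,0,0],"fingers":0.8},{"slide":[0,-0.08,0.36],"dr":[0.027,0,0],"fingers":0.8}]';  python3 - <<'E'
from h import *
snap('side','d1',(240,130,400,250),5)
goal((.584,.1265,.08),95)
E
```

```text
[ 0.77707529 -0.00098597  0.19      ] [ 0.77340414 -0.01323959  0.19      ] [0.76343746 0.11079425 0.09      ] [0.76626092 0.11559083 0.09      ]
clock: 12.45
tcp_pos: [0.5799, 0.1256, 0.1961]
tcp_rot: [3.091, 1.568, -3.105]
ft_force: [-1.1, -0.8, -0.2]
opening: 0.799
slide [0.2906 0.001  0.0121] dr [ 0.0001 -0.0008 -0.    ]
```

View pics/d1.png

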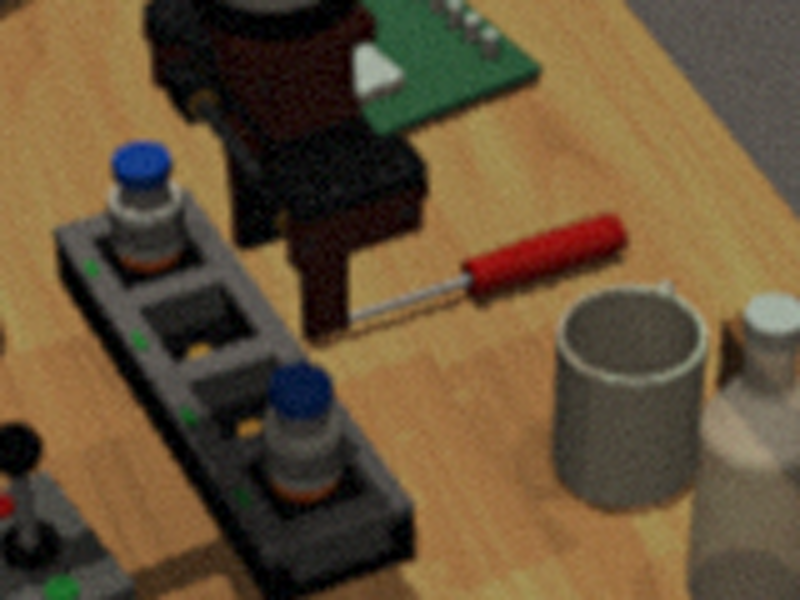

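```bash
python3 -m inch '[{"slide":[0.08,0,0.01],"dr":[0,0,0],"fingers":0.8},{"slide":[0.16,0,0.01],"dr":[0,0,0],"fingers":0.8},{"slide":[0.23,0,0.01],"dr":[0,0,0],"fingers":0.8},{"slide":[0.29,0,0.01],"dr":[0,0,0],"fingers":0.8},{"slide":[0.29,0,0.01],"dr":[0,0,0],"fingers":0.8}]';  python3 - <<'E'
from h import *
snap('side','d2',(240,130,400,250),5)
E
```

```text
clock: 13.12
tcp_pos: [0.5822, 0.1258, 0.0795]
tcp_rot: [-3.126, 1.566, -3.038]
ft_force: [-0.9, 0.1, 0.2]
opening: 0.802
```

View pics/d2.png

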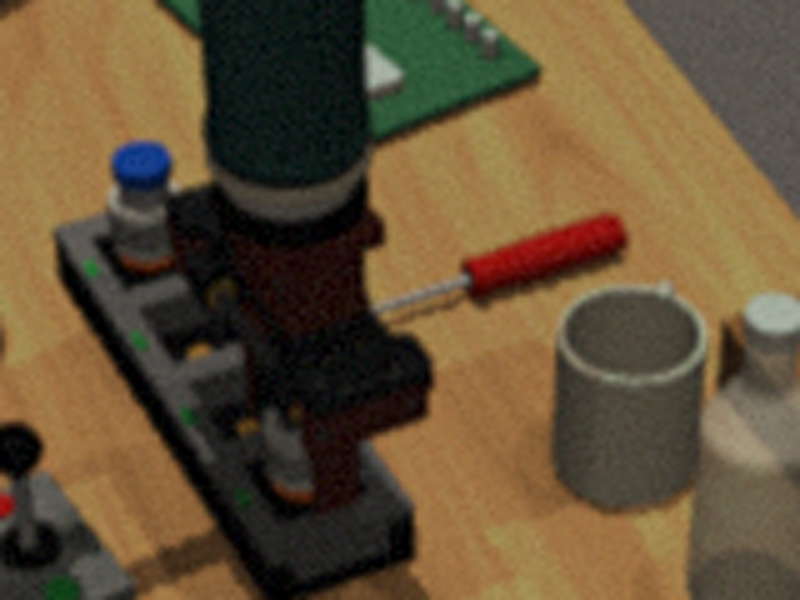

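```bash
python3 -m inch '[{"slide":[0,0,0],"dr":[0,0,0],"fingers":0.4},{"slide":[0,0,0],"dr":[0,0,0],"fingers":0.2},{"slide":[0,0,0],"dr":[0,0,0],"fingers":0.2},{"slide":[0,0,0],"dr":[0,0,0],"fingers":0.2},{"slide":[0,0,0],"dr":[0,0,0],"fingers":0.2}]'; python3 -m inch '[{"slide":[-0.01,0,0],"dr":[0,0,0],"fingers":0.2},{"slide":[-0.02,0,0],"dr":[0,0,0],"fingers":0.2},{"slide":[-0.03,0,0],"dr":[0,0,0],"fingers":0.2},{"slide":[-0.03,0,0],"dr":[0,0,0],"fingers":0.2}]' ; python3 -m inch '[{"slide":[-0.015,0,0],"dr":[0,0,0],"fingers":0.2},{"slide":[-0.03,0,0],"dr":[0,0,0],"fingers":0.2},{"slide":[-0.06,0,0],"dr":[0,0,0],"fingers":0.2},{"slide":[-0.1,0,0],"dr":[0,0,0],"fingers":0.2},{"slide":[-0.15,0,0],"dr":[0,0,0],"fingers":0.2},{"slide":[-0.2,0,0],"dr":[0,0,0],"fingers":0.2},{"slide":[-0.2,0,0],"dr":[0,0,0],"fingers":0.2}]'
python3 - <<'E'
from h import *
snap('side','d3',(200,100,420,370),3)
E
```

```text
clock: 13.8
tcp_pos: [0.5857, 0.1261, 0.0815]
tcp_rot: [0.274, 1.57, 0.361]
ft_force: [-0.2, 1.5, 6.8]
opening: 0.473
clock: 14.3
tcp_pos: [0.5842, 0.1259, 0.0924]
tcp_rot: [3.065, 1.569, -3.131]
ft_force: [-1.0, 2.0, -7.8]
opening: 0.473
clock: 15.18
tcp_pos: [0.587, 0.1257, 0.1757]
tcp_rot: [-0.087, 1.566, 0.001]
ft_force: [-0.4, 0.5, -1.5]
opening: 0.471
```

View pics/d3.png

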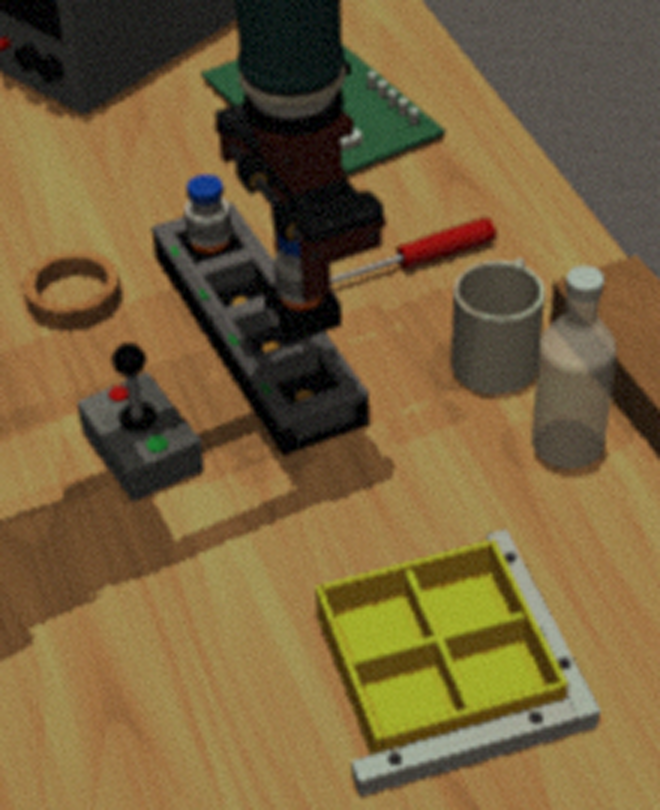

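Run:
```python
from h import *
goal((.6124,-.2144,.18),86)
```

```text
slide [-0.0139 -0.8527 -0.0087] dr [0.0501 0.0009 0.0001]
```

```bash
python3 -m inch '[{"slide":[-0.01,-0.08,0],"dr":[0.01,0,0],"fingers":0.2},{"slide":[-0.01,-0.18,0],"dr":[0.02,0,0],"fingers":0.2},{"slide":[-0.01,-0.28,0],"dr":[0.03,0,0],"fingers":0.2},{"slide":[-0.01,-0.38,0],"dr":[0.04,0,0],"fingers":0.2},{"slide":[-0.01,-0.48,0],"dr":[0.05,0,0],"fingers":0.2},{"slide":[-0.01,-0.58,-0.005],"dr":[0.05,0,0],"fingers":0.2},{"slide":[-0.01,-0.68,-0.009],"dr":[0.05,0,0],"fingers":0.2},{"slide":[-0.01,-0.78,-0.009],"dr":[0.05,0,0],"fingers":0.2},{"slide":[-0.01,-0.853,-0.009],"dr":[0.05,0,0],"fingers":0.2},{"slide":[-0.01,-0.853,-0.009],"dr":[0.05,0,0],"fingers":0.2},{"slide":[-0.01,-0.853,-0.009],"dr":[0.05,0,0],"fingers":0.2},{"slide":[-0.01,-0.853,-0.009],"dr":[0.05,0,0],"fingers":0.2}]';  python3 - <<'E'
from h import *
snap('side','e1',(250,200,450,380),4)
goal((.6124,-.2144,.105),86)
E
```

```text
clock: 16.73
tcp_pos: [0.611, -0.2131, 0.1765]
tcp_rot: [2.642, 1.57, 2.573]
ft_force: [0.6, 0.0, -1.7]
opening: 0.473
slide [ 0.1792 -0.0029  0.0034] dr [ 0.0004 -0.0002 -0.0001]
```

View pics/e1.png

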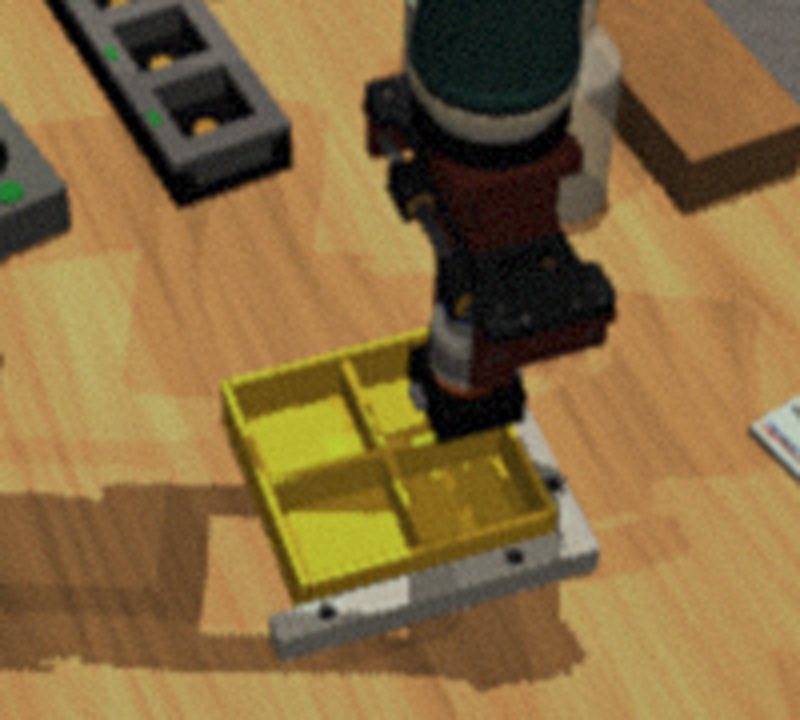

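```bash
python3 -m inch '[{"slide":[0.06,-0.002,0.003],"dr":[0,0,0],"fingers":0.2},{"slide":[0.12,-0.002,0.003],"dr":[0,0,0],"fingers":0.2},{"slide":[0.155,-0.002,0.003],"dr":[0,0,0],"fingers":0.2},{"slide":[0.155,-0.002,0.003],"dr":[0,0,0],"fingers":0.2}]';  python3 - <<'E'
from h import *
snap('side','e2',(250,200,450,380),4)
goal((.6124,-.2144,.074),86)
E
```

```text
clock: 17.27
tcp_pos: [0.6119, -0.2144, 0.1139]
tcp_rot: [2.797, 1.568, 2.728]
ft_force: [0.3, -0.8, -1.7]
opening: 0.469
slide [ 0.1021  0.0012 -0.0004] dr [ 0.0002 -0.0002 -0.    ]
```

View pics/e2.png

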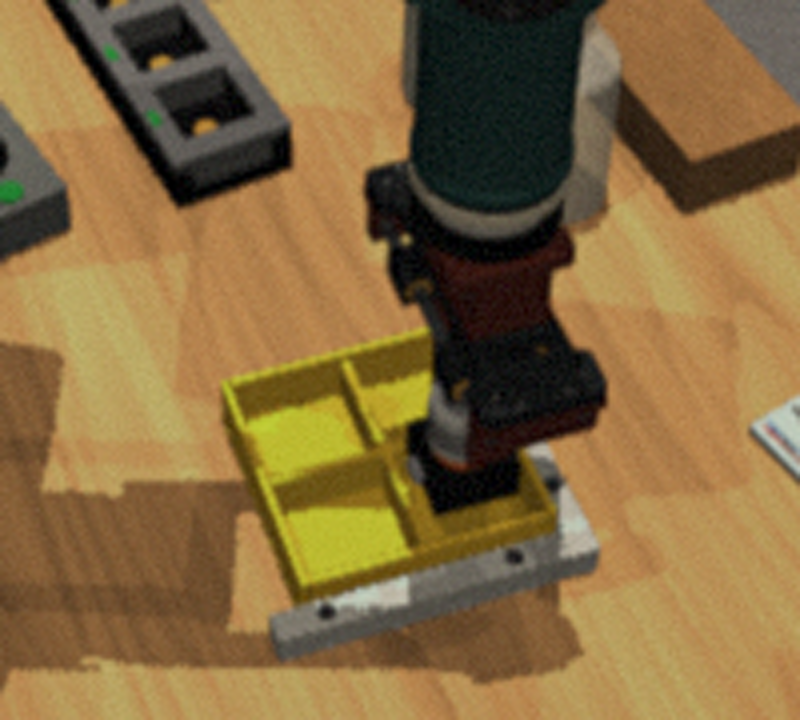

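Centred over its compartment; lower to just above the floor.

```bash
python3 -m inch '[{"slide":[0.03,0,0],"dr":[0,0,0],"fingers":0.2},{"slide":[0.06,0,0],"dr":[0,0,0],"fingers":0.2},{"slide":[0.085,0,0],"dr":[0,0,0],"fingers":0.2},{"slide":[0.1,0,0],"dr":[0,0,0],"fingers":0.2},{"slide":[0.1,0,0],"dr":[0,0,0],"fingers":0.2},{"slide":[0.1,0,0],"dr":[0,0,0],"fingers":0.2}]';  python3 - <<'E'
from h import *
snap('side','e3',(250,200,450,380),4)
E
```

```text
clock: 18.08
tcp_pos: [0.6126, -0.2153, 0.075]
tcp_rot: [-2.273, 1.571, -2.343]
ft_force: [-0.8, -0.1, -1.2]
opening: 0.472
```

View pics/e3.png

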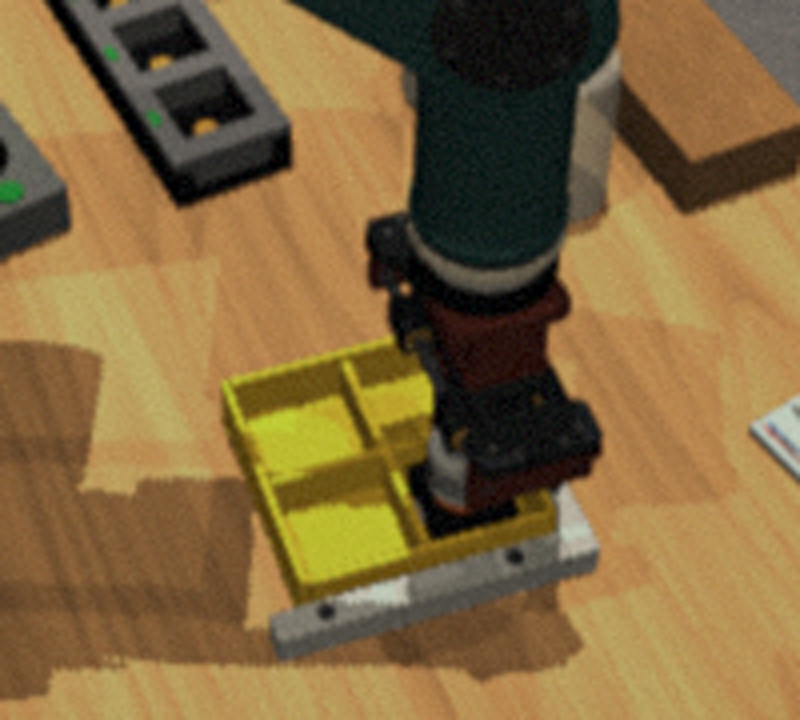

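```bash
python3 -m inch '[{"slide":[0.005,0,0],"dr":[0,0,0],"fingers":0.2},{"slide":[0.005,0,0],"dr":[0,0,0],"fingers":0.2}]';python3 -m inch '[{"slide":[0.004,0,0],"dr":[0,0,0],"fingers":0.2},{"slide":[0.004,0,0],"dr":[0,0,0],"fingers":0.2}]'
```

```text
clock: 18.38
tcp_pos: [0.6124, -0.2152, 0.0729]
tcp_rot: [-2.856, 1.571, -2.926]
ft_force: [0.4, -0.2, -2.7]
opening: 0.469
clock: 18.62
tcp_pos: [0.6126, -0.2153, 0.0725]
tcp_rot: [-0.768, 1.57, -0.838]
ft_force: [-2.3, 0.7, 7.6]
opening: 0.471
```

```bash
python3 -m inch '[{"slide":[0,0,0],"dr":[0,0,0],"fingers":0.6},{"slide":[0,0,0],"dr":[0,0,0],"fingers":0.68},{"slide":[0,0,0],"dr":[0,0,0],"fingers":0.68},{"slide":[-0.04,0,0],"dr":[0,0,0],"fingers":0.68},{"slide":[-0.12,0,0],"dr":[0,0,0],"fingers":0.68},{"slide":[-0.22,0,0],"dr":[0,0,0],"fingers":0.7},{"slide":[-0.32,0,0],"dr":[0,0,0],"fingers":0.8},{"slide":[-0.32,0.12,0],"dr":[0,0,0],"fingers":0.8},{"slide":[-0.32,0.25,0],"dr":[0,0,0],"fingers":0.8},{"slide":[-0.32,0.38,0],"dr":[0,0,0],"fingers":0.8},{"slide":[-0.32,0.51,0],"dr":[0,0,0],"fingers":0.8},{"slide":[-0.32,0.51,0],"dr":[0,0,0],"fingers":0.8}]';  python3 - <<'E'
from h import *
snap('side','e4',(250,250,450,400),4)
snap('top','e5',(320,190,440,310),5)
goal((.568,.335,.2),95)
E
```

```text
clock: 20.12
tcp_pos: [0.6268, -0.0083, 0.2004]
tcp_rot: [0.714, 1.57, 0.649]
ft_force: [-0.5, -0.5, 0.4]
opening: 0.799
slide [-5.000e-04  8.546e-01 -2.062e-01] dr [-0.0495  0.0003  0.0003]
```

View pics/e4.png

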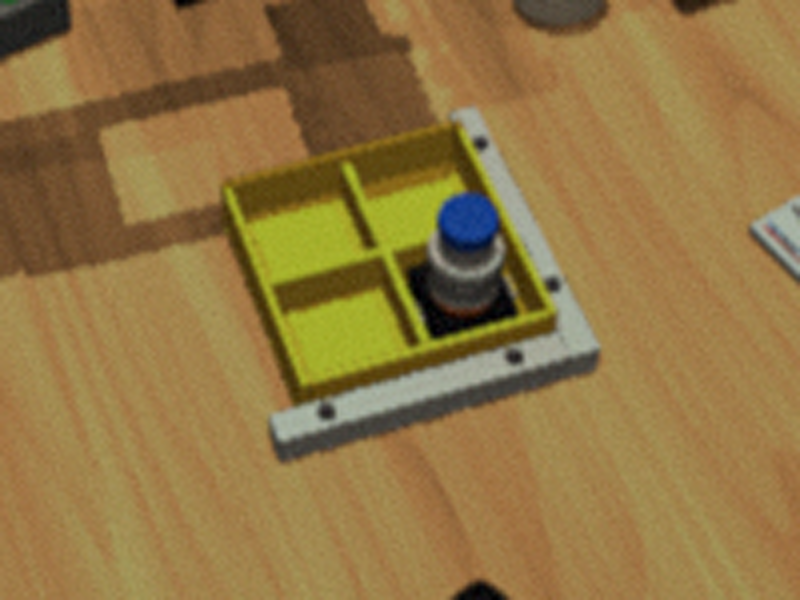

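View pics/e5.png

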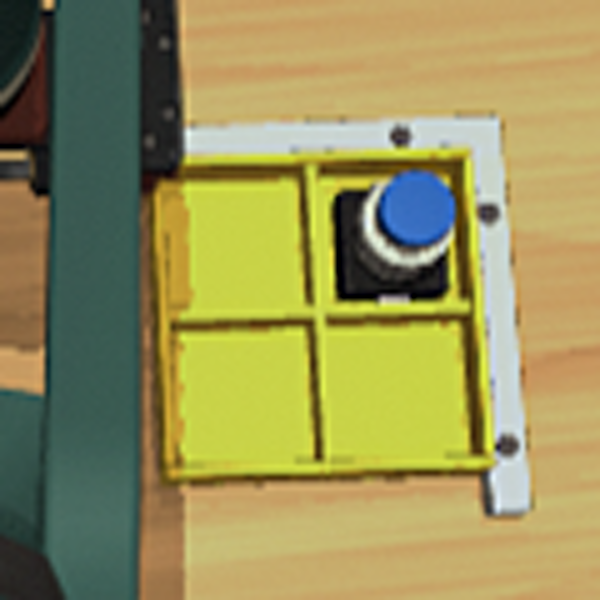

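```bash
python3 -m inch '[{"slide":[0,0.12,-0.03],"dr":[-0.02,0,0],"fingers":0.8},{"slide":[0,0.24,-0.06],"dr":[-0.035,0,0],"fingers":0.8},{"slide":[0,0.36,-0.09],"dr":[-0.05,0,0],"fingers":0.8},{"slide":[0,0.48,-0.12],"dr":[-0.05,0,0],"fingers":0.8},{"slide":[0,0.6,-0.15],"dr":[-0.05,0,0],"fingers":0.8},{"slide":[0,0.72,-0.18],"dr":[-0.05,0,0],"fingers":0.8},{"slide":[0,0.855,-0.21],"dr":[-0.05,0,0],"fingers":0.8},{"slide":[0,0.855,-0.21],"dr":[-0.05,0,0],"fingers":0.8},{"slide":[0,0.855,-0.21],"dr":[-0.05,0,0],"fingers":0.8}]';  python3 - <<'E'
from h import *
snap('side','f1',(220,100,380,220),5)
goal((.5645,.335,.08),95)
E
```

```text
clock: 21.35
tcp_pos: [0.5675, 0.3337, 0.1993]
tcp_rot: [-1.489, 1.57, -1.402]
ft_force: [0.2, -0.3, 0.0]
opening: 0.8
slide [ 0.2983  0.005  -0.0072] dr [-0.0005 -0.      0.0003]
```

View pics/f1.png

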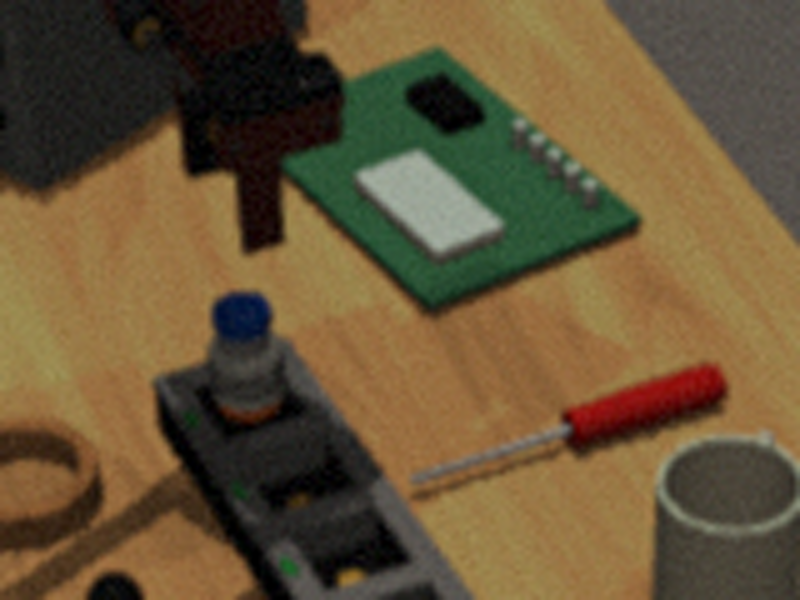

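```bash
python3 -m inch '[{"slide":[0.08,0.003,-0.007],"dr":[0,0,0],"fingers":0.8},{"slide":[0.16,0.003,-0.007],"dr":[0,0,0],"fingers":0.8},{"slide":[0.24,0.003,-0.007],"dr":[0,0,0],"fingers":0.8},{"slide":[0.297,0.003,-0.007],"dr":[0,0,0],"fingers":0.8},{"slide":[0.297,0.003,-0.007],"dr":[0,0,0],"fingers":0.8},{"slide":[0.297,0.003,-0.007],"dr":[0,0,0],"fingers":0.5},{"slide":[0.297,0.003,-0.007],"dr":[0,0,0],"fingers":0.2},{"slide":[0.297,0.003,-0.007],"dr":[0,0,0],"fingers":0.2},{"slide":[0.297,0.003,-0.007],"dr":[0,0,0],"fingers":0.2},{"slide":[0.297,0.003,-0.007],"dr":[0,0,0],"fingers":0.2},{"slide":[0.297,0.003,-0.007],"dr":[0,0,0],"fingers":0.2}]';  python3 - <<'E'
from h import *
snap('side','f2',(220,100,380,220),5)
E
```

```text
clock: 22.78
tcp_pos: [0.5644, 0.3365, 0.0813]
tcp_rot: [0.197, 1.569, 0.284]
ft_force: [-1.5, -0.3, 6.1]
opening: 0.476
```

View pics/f2.png

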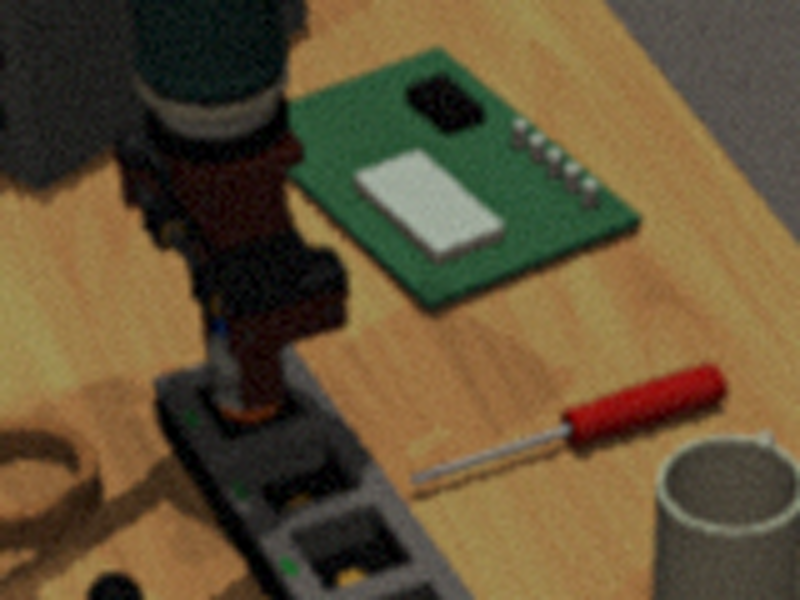

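Collar gripped (0.476 × 88 ≈ 42 mm). Draw up slowly and lift.

```bash
python3 -m inch '[{"slide":[-0.01,0,0],"dr":[0,0,0],"fingers":0.2},{"slide":[-0.02,0,0],"dr":[0,0,0],"fingers":0.2},{"slide":[-0.03,0,0],"dr":[0,0,0],"fingers":0.2},{"slide":[-0.03,0,0],"dr":[0,0,0],"fingers":0.2},{"slide":[-0.045,0,0],"dr":[0,0,0],"fingers":0.2},{"slide":[-0.06,0,0],"dr":[0,0,0],"fingers":0.2},{"slide":[-0.1,0,0],"dr":[0,0,0],"fingers":0.2},{"slide":[-0.15,0,0],"dr":[0,0,0],"fingers":0.2},{"slide":[-0.2,0,0],"dr":[0,0,0],"fingers":0.2},{"slide":[-0.26,0,0],"dr":[0,0,0],"fingers":0.2},{"slide":[-0.26,0,0],"dr":[0,0,0],"fingers":0.2}]';  python3 - <<'E'
from h import *
snap('side','f3',(200,100,420,370),3);snap('top','f4',(320,190,440,310),5)
goal((.5456,-.1376,.18),86)
E
```

```text
clock: 24.2
tcp_pos: [0.5658, 0.3371, 0.1881]
tcp_rot: [0.336, 1.564, 0.423]
ft_force: [0.3, 0.5, -1.4]
opening: 0.472
slide [ 0.0121 -1.1761 -0.1492] dr [ 0.05    0.0003 -0.0001]
```

View pics/f3.png

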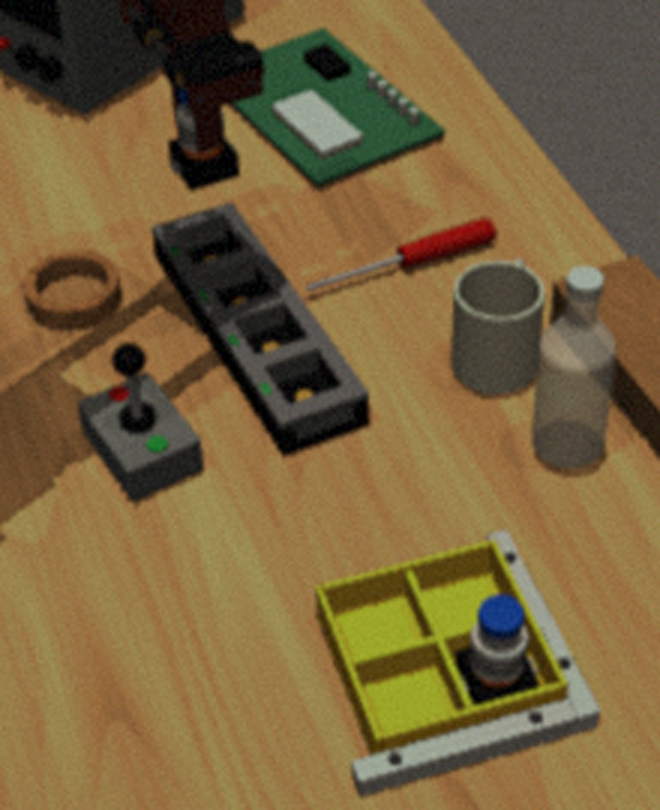

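View pics/f4.png

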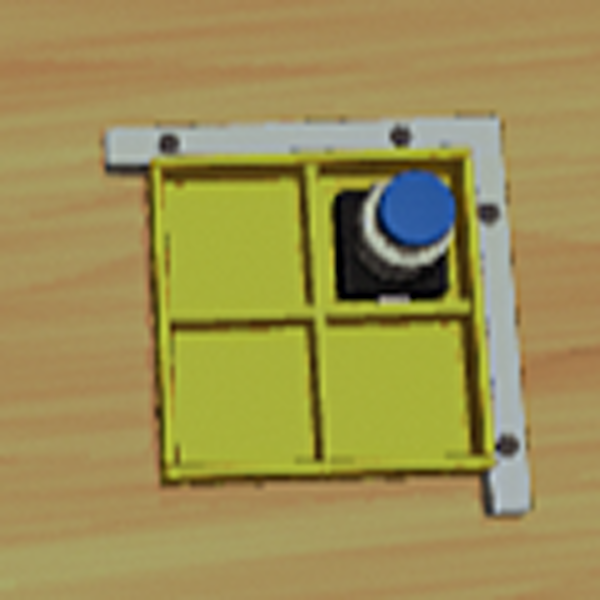

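```bash
python3 -m inch '[{"slide":[0,-0.08,-0.01],"dr":[0.01,0,0],"fingers":0.2},{"slide":[0,-0.18,-0.02],"dr":[0.02,0,0],"fingers":0.2},{"slide":[0,-0.28,-0.035],"dr":[0.03,0,0],"fingers":0.2},{"slide":[0,-0.38,-0.05],"dr":[0.04,0,0],"fingers":0.2},{"slide":[0,-0.48,-0.06],"dr":[0.05,0,0],"fingers":0.2},{"slide":[0,-0.58,-0.075],"dr":[0.05,0,0],"fingers":0.2},{"slide":[0,-0.68,-0.09],"dr":[0.05,0,0],"fingers":0.2},{"slide":[0,-0.78,-0.1],"dr":[0.05,0,0],"fingers":0.2},{"slide":[0,-0.88,-0.11],"dr":[0.05,0,0],"fingers":0.2},{"slide":[0,-0.94,-0.12],"dr":[0.05,0,0],"fingers":0.2},{"slide":[0,-0.94,-0.12],"dr":[0.05,0,0],"fingers":0.2}]';  python3 - <<'E'
from h import *
goal((.5456,-.1376,.18),86)
E
```

```text
clock: 25.68
tcp_pos: [0.5482, -0.0439, 0.1836]
tcp_rot: [-3.124, 1.569, 3.087]
ft_force: [0.3, -0.7, -2.0]
opening: 0.474
slide [ 0.0089 -0.234   0.0106] dr [-0.0008 -0.0005  0.    ]
```

```bash
python3 -m inch '[{"slide":[0,-0.08,0.005],"dr":[0,0,0],"fingers":0.2},{"slide":[0,-0.16,0.01],"dr":[0,0,0],"fingers":0.2},{"slide":[0,-0.234,0.01],"dr":[0,0,0],"fingers":0.2},{"slide":[0,-0.234,0.01],"dr":[0,0,0],"fingers":0.2},{"slide":[0.06,-0.234,0.01],"dr":[0,0,0],"fingers":0.2},{"slide":[0.12,-0.234,0.01],"dr":[0,0,0],"fingers":0.2},{"slide":[0.17,-0.234,0.01],"dr":[0,0,0],"fingers":0.2},{"slide":[0.17,-0.234,0.01],"dr":[0,0,0],"fingers":0.2}]';  python3 - <<'E'
from h import *
snap('side','g1',(250,200,450,380),4)
goal((.5456,-.1376,.074),86)
E
```

```text
clock: 26.68
tcp_pos: [0.5449, -0.134, 0.1148]
tcp_rot: [2.737, 1.566, 2.668]
ft_force: [0.7, 0.2, -1.9]
opening: 0.475
slide [ 0.1048 -0.0077  0.0003] dr [ 0.0003 -0.0007 -0.0003]
```

View pics/g1.png

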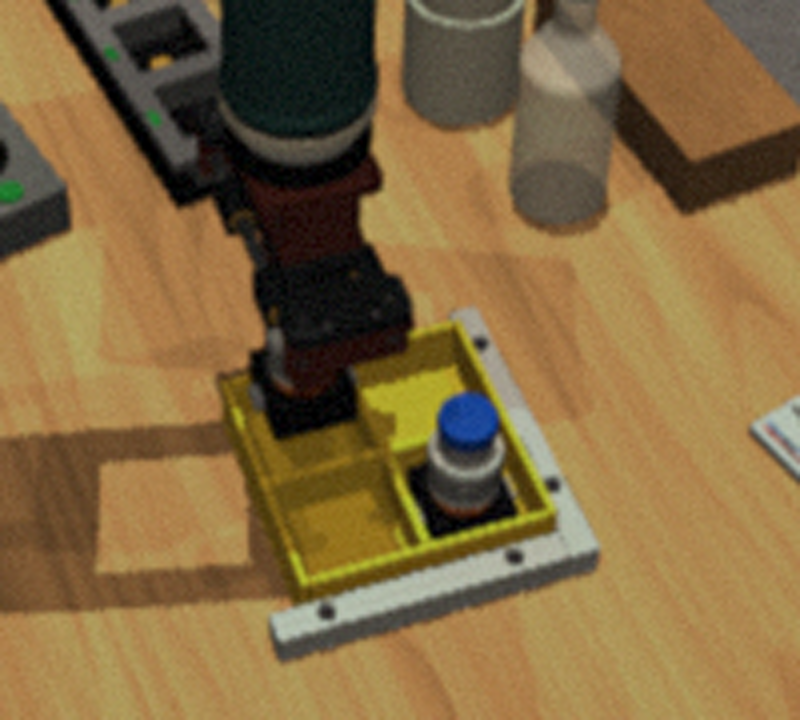

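```bash
python3 -m inch '[{"slide":[0.0,-0.006,0],"dr":[0,0,0],"fingers":0.2},{"slide":[0.03,-0.006,0],"dr":[0,0,0],"fingers":0.2},{"slide":[0.06,-0.006,0],"dr":[0,0,0],"fingers":0.2},{"slide":[0.085,-0.006,0],"dr":[0,0,0],"fingers":0.2},{"slide":[0.1,-0.006,0],"dr":[0,0,0],"fingers":0.2},{"slide":[0.107,-0.006,0],"dr":[0,0,0],"fingers":0.2},{"slide":[0.107,-0.006,0],"dr":[0,0,0],"fingers":0.2}]';  python3 - <<'E'
from h import *
snap('side','g2',(250,200,450,380),4)
E
```

```text
clock: 27.6
tcp_pos: [0.5462, -0.1386, 0.0735]
tcp_rot: [-2.968, 1.571, -3.038]
ft_force: [0.1, 0.1, -1.3]
opening: 0.473
```

View pics/g2.png

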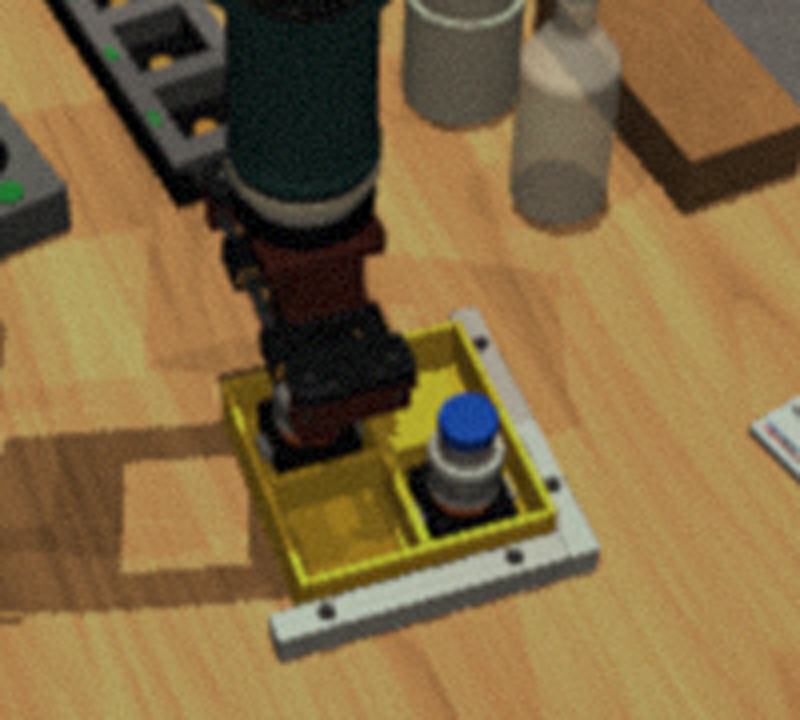

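```bash
python3 -m inch '[{"slide":[0.005,0,0],"dr":[0,0,0],"fingers":0.2},{"slide":[0.005,0,0],"dr":[0,0,0],"fingers":0.2}]'
```

```text
clock: 27.9
tcp_pos: [0.5465, -0.1387, 0.072]
tcp_rot: [-0.48, 1.57, -0.55]
ft_force: [-0.6, 0.0, -0.8]
opening: 0.474
```

```bash
python3 -m inch '[{"slide":[0.003,0,0],"dr":[0,0,0],"fingers":0.2},{"slide":[0.003,0,0],"dr":[0,0,0],"fingers":0.2}]'
```

```text
clock: 28.15
tcp_pos: [0.5466, -0.1389, 0.0717]
tcp_rot: [-0.558, 1.57, -0.627]
ft_force: [-1.7, -0.7, 9.8]
opening: 0.474
```

Seated. Release and rise.

```bash
python3 -m inch '[{"slide":[0,0,0],"dr":[0,0,0],"fingers":0.6},{"slide":[0,0,0],"dr":[0,0,0],"fingers":0.68},{"slide":[0,0,0],"dr":[0,0,0],"fingers":0.68},{"slide":[-0.04,0,0],"dr":[0,0,0],"fingers":0.68},{"slide":[-0.12,0,0],"dr":[0,0,0],"fingers":0.68},{"slide":[-0.22,0,0],"dr":[0,0,0],"fingers":0.65},{"slide":[-0.32,0,0],"dr":[0,0,0],"fingers":0.6},{"slide":[-0.32,0.13,-0.05],"dr":[0,0,0],"fingers":0.6},{"slide":[-0.32,0.26,-0.1],"dr":[0,0,0],"fingers":0.6},{"slide":[-0.32,0.39,-0.15],"dr":[0,0,0],"fingers":0.6},{"slide":[-0.32,0.52,-0.2],"dr":[0,0,0],"fingers":0.6},{"slide":[-0.32,0.62,-0.3],"dr":[0,0,0],"fingers":0.6}]';  python3 - <<'E'
from h import *
snap('side','g3',(250,250,450,400),4)
snap('top','g4',(320,190,440,310),5)
goal((.4345,.131,.18),100)
E
```

```text
clock: 29.65
tcp_pos: [0.4445, 0.1191, 0.1998]
tcp_rot: [0.286, 1.568, 0.216]
ft_force: [0.3, 0.2, -0.1]
opening: 0.602
slide [ 0.0473  0.026  -0.0135] dr [-0.0764 -0.001  -0.0004]
```

View pics/g3.png

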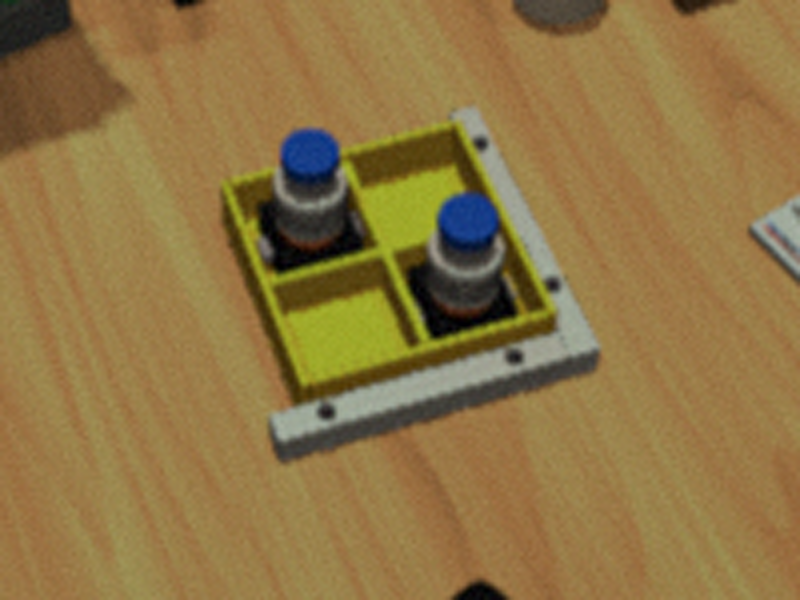

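View pics/g4.png

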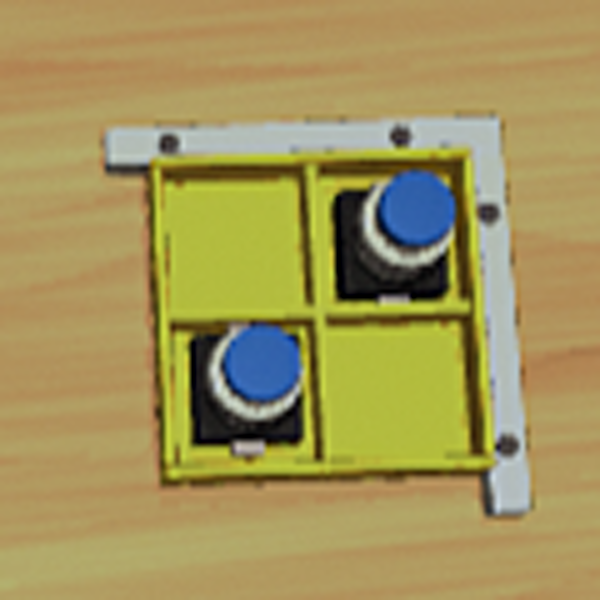

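```bash
python3 -m inch '[{"slide":[0,0.026,-0.013],"dr":[-0.05,0,0],"fingers":0.6},{"slide":[0,0.026,-0.013],"dr":[-0.0764,0,0],"fingers":0.6},{"slide":[0,0.026,-0.013],"dr":[-0.0764,0,0],"fingers":0.6},{"slide":[0,0.026,-0.013],"dr":[-0.0764,0,0],"fingers":0.6}]';  python3 - <<'E'
from h import *
goal((.4345,.131,.117),100)
E
```

```text
clock: 30.25
tcp_pos: [0.4397, 0.1275, 0.1989]
tcp_rot: [-0.335, 1.57, -0.167]
ft_force: [-0.0, -0.7, 0.1]
opening: 0.597
slide [ 0.2047  0.0108 -0.0116] dr [-0.002   0.0002  0.0001]
```

```bash
python3 -m inch '[{"slide":[0.04,0.01,-0.012],"dr":[0,0,0],"fingers":0.6},{"slide":[0.12,0.01,-0.012],"dr":[0,0,0],"fingers":0.6},{"slide":[0.204,0.01,-0.012],"dr":[0,0,0],"fingers":0.6},{"slide":[0.204,0.01,-0.012],"dr":[0,0,0],"fingers":0.6},{"slide":[0.204,0.01,-0.012],"dr":[0,0,0],"fingers":0.6}]';python3 -m inch '[{"slide":[0,-0.03,0],"dr":[0,0,0],"fingers":0.6},{"slide":[0,-0.06,0],"dr":[0,0,0],"fingers":0.6},{"slide":[0,-0.09,0],"dr":[0,0,0],"fingers":0.6},{"slide":[0,-0.11,0],"dr":[0,0,0],"fingers":0.6},{"slide":[0,-0.11,0],"dr":[0,0,0],"fingers":0.6},{"slide":[0,-0.11,0],"dr":[0,0,0],"fingers":0.6}]'
python3 - <<'E'
from h import *
snap('side','k1',(200,170,300,270),6)
E
```

```text
clock: 30.88
tcp_pos: [0.4345, 0.1309, 0.1176]
tcp_rot: [-0.243, 1.57, -0.073]
ft_force: [0.3, -0.6, 0.4]
opening: 0.601
clock: 31.62
tcp_pos: [0.4412, 0.0877, 0.1169]
tcp_rot: [3.074, 1.571, -3.039]
ft_force: [-1.5, 2.6, 1.8]
opening: 0.602
```

View pics/k1.png

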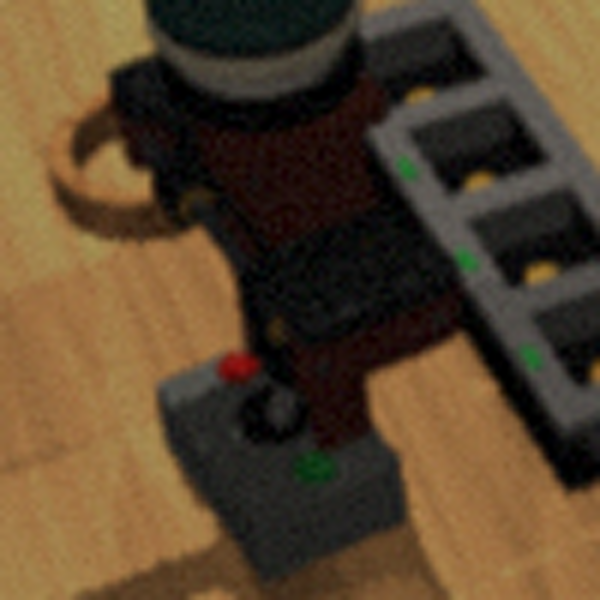

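```bash
python3 -m inch '[{"slide":[0,-0.003,0],"dr":[0,0,0],"fingers":0.6},{"slide":[0,-0.003,0],"dr":[0,0,0],"fingers":0.6},{"slide":[0,-0.003,0],"dr":[0,0,0],"fingers":0.6},{"slide":[0,-0.003,0],"dr":[0,0,0],"fingers":0.6},{"slide":[0,-0.003,0],"dr":[0,0,0],"fingers":0.6},{"slide":[0,0.03,0],"dr":[0,0,0],"fingers":0.6},{"slide":[0,0.06,0],"dr":[0,0,0],"fingers":0.6},{"slide":[0,0.09,0],"dr":[0,0,0],"fingers":0.6},{"slide":[0,0.11,0],"dr":[0,0,0],"fingers":0.6},{"slide":[0,0.11,0],"dr":[0,0,0],"fingers":0.6},{"slide":[-0.1,0.11,0],"dr":[0,0,0],"fingers":0.7},{"slide":[-0.25,0.11,0],"dr":[0,0,0],"fingers":0.8}]'
python3 -m inch '[{"slide":[0,0,0],"dr":[0,0,0],"fingers":0.8},{"slide":[-0.05,0.1,0],"dr":[0,0,0],"fingers":0.8},{"slide":[-0.05,0.2,0],"dr":[0,0,0],"fingers":0.8},{"slide":[-0.05,0.3,0],"dr":[0,0,0],"fingers":0.8},{"slide":[-0.05,0.3,0],"dr":[0,0,0],"fingers":0.8},{"slide":[-0.05,0.3,0],"dr":[0,0,0],"fingers":0.8}]'
python3 - <<'E'
from h import *
snap('side','z1');snap('top','z2')
E
```

```text
clock: 33.17
tcp_pos: [0.4325, 0.1306, 0.2166]
tcp_rot: [-3.083, 1.566, -2.913]
ft_force: [1.3, -0.1, -0.1]
opening: 0.77
clock: 33.92
tcp_pos: [0.4131, 0.2486, 0.236]
tcp_rot: [-2.553, 1.569, -2.382]
ft_force: [-0.4, 0.4, -0.1]
opening: 0.8
```

View pics/z1.png

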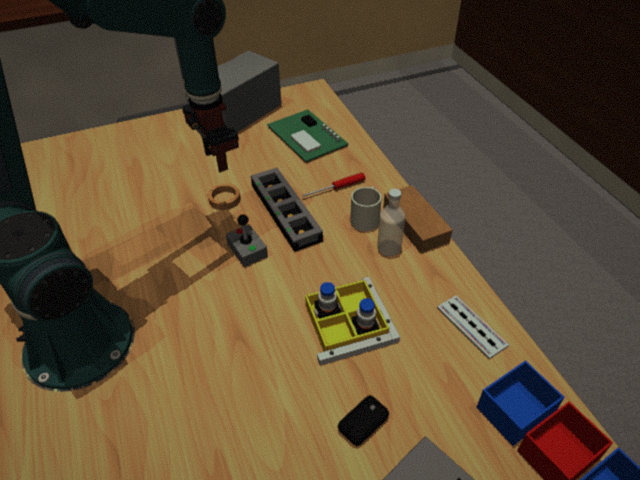

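View pics/z2.png

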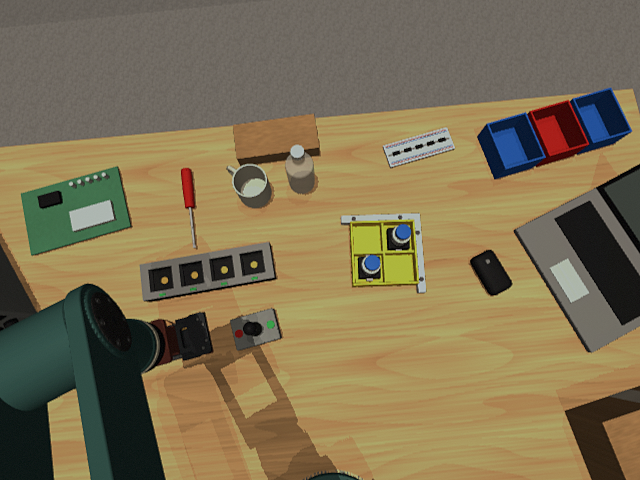

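Run:
```python
from h import *
a=np.radians(-4);A=np.array([[np.cos(a),np.sin(a)],[-np.sin(a),np.cos(a)]])
for n,p in dict(TL=(152,157),TR=(471,149),BR=(494,467),BL=(165,479)).items():
    q=ray('top',320+p[0]/5,190+p[1]/5,.04)[:2]; print(n,q.round(4),((A@(q-np.array([.6478,-.2542])))*1000).round(1))
o=cv2.imread('pics/g4.png');im=capture('top')[190:310,320:440,::-1];print(cv2.absdiff(cv2.resize(im,None,fx=5,fy=5,interpolation=cv2.INTER_CUBIC),o).mean(), read_state()['ft_force'].round(1))
```

```text
TL [ 0.6577 -0.1065] [ -0.4 148. ]
TR [ 0.6469 -0.2548] [-0.9 -0.7]
BR [ 0.4987 -0.2444] [-149.4   -0.6]
BL [ 0.5079 -0.0958] [-150.6  148.3]
4.195409259259259 [-0.   0.2 -0.5]
```

Tray corners lie within 1 mm of both stop faces and the tray is square to them. Handing in.

```bash
python3 -c "
from bench import *
print(close_job())"
```

```text
the job is handed in; nothing more can be done
None
```

The whole job is done and was handed in at about 34 s on the robot's clock; no verdict came back.

- **Tray:** I gripped it by its divider, turned it about 5° and pressed it into the corner until it stopped against both bars. The last top picture puts its corners within 1 mm of both stop faces and square to them. It did not shift at any point, so no second push was needed.
- **Lever:** I tilted it to red before touching the packs, and to green once they were in. I held it each time for about a second, at about 0.43 rad estimated from the gripper's travel. It is upright in the last pictures.
- **Packs:** Only packs 0 and 3 were in the dock. I drew up each collar, lifted the pack out and stood it in one of two opposite tray compartments. Both stand upright, and each pressed on the tray floor as I set it down.
- **Other objects and arm:** The bottle, mug, screwdriver, mouse and tape look unmoved. The arm is clear of everything, with the gripper open.

**Disagreements:**
- Before the moves, the two cameras differed by up to about 7 mm on the tray and stops. Their differences from tray to stops agreed to about 1 mm, so I worked from those.
- Pack 0 stands a few millimetres off the centre of its compartment, well inside the limits.
- The lever angles and pack heights come from gripper position and force; I could not read them directly.

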